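Build a two-deck test firing from kiln shelves and props

TASK

Build up the little test firing on the lower kiln shelf: seat the two tall props in its two recesses and stand the beaker upright midway between them, then bridge them with the narrow batt so that it lies level with its holes over both prop spigots, and last set the cone pack on the middle of the batt, lengthwise along it. Leave the short prop and the unfired pinch pot where they are.

Things in the scene. Friction and masses are not known exactly. Their poses are not given: they have to be found in the camera images.
- lower_shelf: The lower kiln shelf, lying fixed on the table: buff slab 210 x 90 mm, 16 mm thick, with a whitish wash patch in the middle. Two round recesses, 38 mm in diameter and 8 mm deep (their floor is 8 mm above the table) with a 2.5 mm chamfer, lie on its long axis 75 mm either side of the middle. Origin: centre of the underside; x along the 210 mm length, y across, z up.
- batt: The narrow batt that bridges the props: loose buff slab 195 x 56 mm, 15 mm thick, 0.35 kg, whitish wash patch in the middle of the top, starting flat on the table. Two 22 mm round through holes lie on its long axis 75 mm either side of the middle. Can be gripped across its 56 mm width at the middle. Origin: centre of the underside; x along the length, y across, z up.
- tall_prop_a: A tall kiln prop: buff upright cylinder 34 mm in diameter, flat shoulder 66 mm above its foot, with a tapered spigot on top (15 mm wide at the root, 12 mm high, 78 mm overall). About 0.15 kg. Seated in a recess its shoulder is 74 mm above the table. Either tall prop may go in either recess. Origin: centre of the foot; z up.
- tall_prop_b: The other tall kiln prop, the same as tall_prop_a.
- short_prop: The odd short prop, not wanted: like the tall ones, 34 mm in diameter, but its shoulder is only 40 mm above the foot (52 mm overall). Too low for the batt to clear the beaker. Origin: centre of the foot; z up.
- beaker: The small fired terracotta beaker: open round cup, 50 mm across the rim, 37 mm at the foot, 46 mm high, wall 3.5 mm, 0.09 kg. Can be gripped across the outside. Origin: centre of the foot; z up, toward the mouth.
- cone_pack: The cone pack: grey-brown clay pat 84 x 26 mm, 14 mm high, with three pale slim cones in a row standing on it, leaning along the row; 48 mm high overall. 0.08 kg. Grip the pat across its 26 mm width, the cones standing between the fingers. Either end may point either way. Origin: centre of the underside; x along the 84 mm length, z up.
- pinch_pot: Bystander: unfired dark brown pinch pot, open round bowl 72 mm across, 47 mm high; not to be moved. Origin: centre of the foot; z up.
Mind the look-alikes: they are no part of the job. Leave any blue look-alike of the beaker alone.

How it is judged:
By the outcome, as a careful person would: the job done as asked, in the order asked, and still so for the second after the job is handed in, with the robot touching nothing.
It also fails if it takes over 120 s, if anything falls off the work surface, if the arm or the gripper's body presses on something with over 40 N, if the wrist force passes 120 N, or if a joint passes its speed limit or range.

ROBOT

A 6-joint arm with a two-finger parallel gripper is mounted at the origin on a cart in front of the work surface, level with it; the furniture and walls round the work are solid. World frame = base frame: x ahead of the robot, y to its left, z up, the work surface at z = 0. Lengths are in mm, angles in rad, forces in N, time in s.
With the tool pointing down it reaches from about 350 to 975 mm from the base axis. Payload 17.4 kg.
Tool frame: the origin (TCP) lies on the centre line of the jaws, within the pads' length; the fingertips stand ahead of it and the grasp point (between the pads) lies 11 mm behind it (robot.finger_overhang is the z of the fingertips in the tool frame, in mm); z points along the fingers, y is the direction in which the jaws open and shut (so a half turn about z gives the same grasp; the last joint's range is limited). The gripper opens to 85 mm and grips with 20 to 120 N. Pads are 22 mm wide; open, the fingers measure 114 mm over their backs; the gripper's body (76 mm by 85 mm) begins 54 mm behind the grasp point. The pads swing forward as they close: fully open they stand 13 mm farther back than shut.
Start: joints at [-1.149, 0.116, 1.442, -0, 1.584, -0.038], TCP at [299.536, -604.906, 239.303] pointing down, gripper open.
Joint ranges: [-2.83, 2.83], [-0.83, 2.19], [0.07, 2.5], [-1.14, 4.28], [0.01, 3], [-2.97, 2.97]. Speed limits (rad/s): [1.89, 1.89, 2.22, 3.14, 3.14, 3.14].

INTERFACE

Orientations are given as a unit quaternion [w, x, y, z].
In Python, from plant import robot gives the robot as it stands.
- The arm moves only by the tool arm_command, never from a script. Its arguments are lists of equal length, an entry for each row: "slide": the shift along the tool's x, y, z in mm, a list of three; "delta_rot": the turn, a rotation vector about the tool's x, y, z in degrees, a list of three; "hand": the closure in counts, from 0 (fully open) to 255 (shut). A call has 1 to 12 rows; each row shifts and turns the commanded pose from where the row before left it, along the tool's axes as they then stand; what a row does not reach is not made up. A row lasts 1/8 s, in which the tool goes at most 62.5 mm and 10.7 degrees, less where a joint would pass 70% of its speed; a pose out of reach is approached as far as the arm can. A call is refused whole if a number of a shift passes 62.5 or a number of a turn 10.7, either way. A call with a gripper value outside its range is refused whole. The fingers move at their own pace and stop on an object; "newtons" is the grip in N (left out, the last holds). Time passes only in rows, so rows that do not move let the fingers close. It gives the time, the measured TCP pose, the force and the opening at its end, in the units of the state.
- robot.sense(): the state, without advancing time (a new reading comes with each control period).
- robot.camera(name): name is "scene" or "top" or "wrist"; returns the picture (400x640x3 uint8, red, green, blue); there is no depth.
- robot.camera_model(name): a dict with "intrinsics" (3x3 intrinsics, pixels), "R" (3x3) and "t" (3): a world point X has camera coordinates R X + t. Camera axes: x right, y down, z forward; pixel columns grow to the right and rows downward; lengths in mm; the calibration is good to about 2 mm. A picture is of the moment at which its call begins: read the wrist's pose just before it. camera_model takes no time and is no camera call; for the wrist camera it gives the pose at the moment of the call.
- robot.job_done(): hands the job in, once; it reports no verdict.
The state is a dict: "time_s": time; "joint_positions": joint angles; "joint_velocities": joint speeds; "tau": joint torques, N m; "eef_pos": TCP position; "eef_rot": TCP orientation; "contact_force": force on the tool from outside, world axes, zero at the start; "torque": the same for the moment, N m; "grip_width": finger opening in mm.
Only numpy, scipy, OpenCV 4.12 (cv2) and the standard library are available. Lean on these libraries where they do the work, as an engineer would, in place of code of your own. Each camera call takes 0.05 s, during which the arm holds its last target.

## Working session

There is one attempt and no reset: what is moved stays moved. The work goes in short steps, Python scripts to look and compute and a tool call to move; the robot and the scene stay as the last step left them, time stands still between calls to the robot, and variables do not carry over. Pictures are saved under pics/ and viewed, and the job is handed in when it is done.

Besides the shell and the picture viewer there is one more tool, called after "Call:" as name(argument=value, ...) on one line, values as JSON. arm_command: Moves the arm, as the interface text tells. Its arguments: {"type":"object","properties":{"slide":{"type":"array","items":{"type":"array","items":{"type":"number"}}},"delta_rot":{"type":"array","items":{"type":"array","items":{"type":"number"}}},"hand":{"type":"array","items":{"type":"number"}},"newtons":{"type":"number"}},"required":["slide","delta_rot","hand"]}

```bash
ls -la; mkdir -p pics; python3 - <<'E'
from plant import robot
import cv2
print(robot.sense(), robot.finger_overhang)
for n in ["scene","top","wrist"]:
    m=robot.camera_model(n)
    im=robot.camera(n); cv2.imwrite(f"pics/{n}0.png",im[:,:,::-1])
    print(n,m)
E
```

```text
total 12
drwxr-xr-x  3 agent agent 4096 Dec  7 15:23 .
drwxr-xr-x 23 root  root  4096 Dec  7 15:23 ..
drwxr-xr-x  2 agent agent 4096 Dec  7 15:23 pics
{'time_s': 0.0, 'joint_positions': array([-1.14880792e+00,  1.16477058e-01,  1.44224447e+00,  1.96117554e-05,
        1.58402819e+00, -3.78004192e-02]), 'joint_velocities': array([-0.00069839, -0.00165998,  0.00111682,  0.0006357 ,  0.00121325,
        0.00048245]), 'tau': array([ 6.97429514e-04, -7.31982708e+01, -6.32486773e+01, -1.42935016e-05,
        6.09041657e-03,  2.88546300e-05]), 'eef_pos': array([ 299.45908888, -604.73363044,  238.58110643]), 'eef_rot': array([-5.69765228e-04,  9.73690270e-01,  2.27874797e-01, -1.00826048e-04]), 'contact_force': array([ 0.15545352, -0.38005579, -0.06662752]), 'torque': array([-0.04812967, -0.01581717,  0.06719231]), 'grip_width': 85.5721950424283} 8.0
scene {'intrinsics': array([[377.0658297 ,   0.        , 317.2618846 ],
       [  0.        , 377.0658297 , 195.64917355],
       [  0.        ,   0.        ,   1.        ]]), 'R': array([[-0.82287506, -0.56820283,  0.00470825],
       [-0.37631
[... 243 characters left out ...]
 197.15795716],
       [  0.        ,   0.        ,   1.        ]]), 'R': array([[ 1.59633127e-02, -9.99867301e-01,  3.24849512e-03],
       [-9.79337883e-01, -1.62904495e-02, -2.01573640e-01],
       [ 2.01599811e-01,  3.64087065e-05, -9.79467975e-01]]), 't': array([ -28.38032945,  517.50674565, 1227.66839412])}
wrist {'intrinsics': array([[336.35674029,   0.        , 319.7807261 ],
       [  0.        , 336.35674029, 199.60623352],
       [  0.        ,   0.        ,   1.        ]]), 'R': array([[ 0.44377597, -0.89613625, -0.00164685],
       [-0.85124042, -0.42211606,  0.31178163],
       [-0.28009398, -0.13695933, -0.95015236]]), 't': array([-674.37883336,  -41.24480342,  381.40786246])}
```

View pics/top0.png

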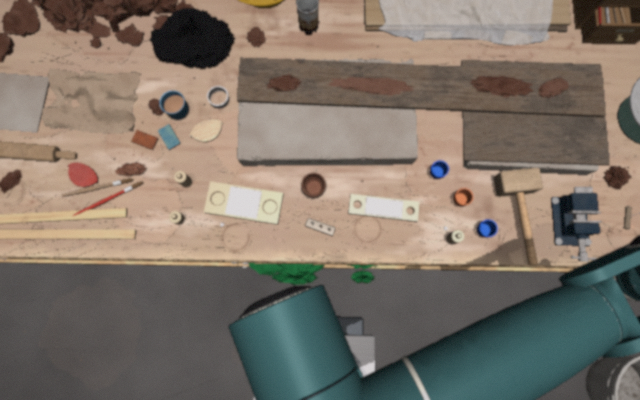

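View pics/scene0.png

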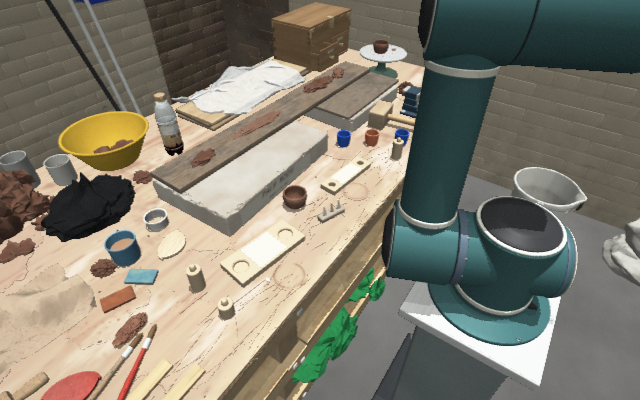

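View pics/wrist0.png

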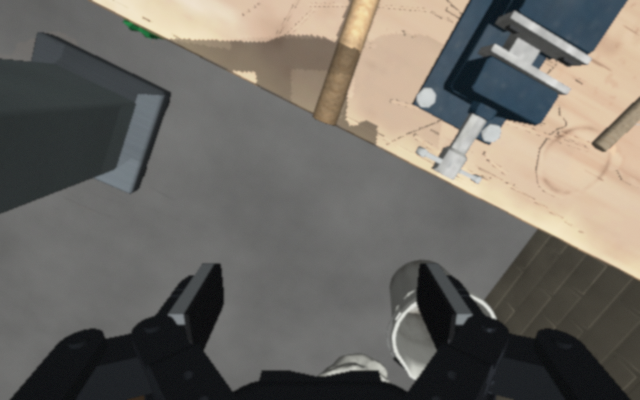

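The top view shows the shelf at about (243,202), the batt at (385,208), the cone pack at (320,227) and the pinch pot at (313,186). The beaker (orange) is at (462,198), with blue look-alikes at (440,170) and (487,229). Props stand at (182,178), (176,217) and (456,236). Next I'll get coarse positions and check which prop is short.

```bash
cat > h.py <<'E'
from plant import robot
import numpy as np, cv2
from scipy.spatial.transform import Rotation as Rn
def ray(m,p):
    K,R,t=m["intrinsics"],m["R"],m["t"]
    d=R.T@np.linalg.inv(K)@np.array([p[0],p[1],1.]); c=-R.T@t
    return c,d
def onz(m,p,z):
    c,d=ray(m,p); return (c+d*(z-c[2])/d[2])[:2]
def proj(m,X):
    q=m["intrinsics"]@(m["R"]@np.asarray(X,float)+m["t"]); return q[:2]/q[2]
def snap(n,name):
    m=robot.camera_model(n); im=robot.camera(n); cv2.imwrite(f"pics/{name}.png",im[:,:,::-1]); np.savez(f"pics/{name}.npz",**m); return m,im
def load(name):
    return dict(np.load(f"pics/{name}.npz")), cv2.imread(f"pics/{name}.png")
def q2R(q): return Rn.from_quat([q[1],q[2],q[3],q[0]])
E
python3 - <<'E'
from h import *
m=robot.camera_model("top");s=robot.camera_model("scene")
for n,p,z in [("shelf",(243.5,202.5),16),("hl",(218,199),8),("hr",(270,206),8),("batt",(385,208),15),("bl",(355.5,206),15),("br",(412,210),15),("cone",(320,227.5),14),("pinch",(313,186),40),("beak",(462,198),46),("blue1",(440,170),46),("blue2",(487,229),46)]:
    w=onz(m,p,z); print(n,w.round(), "scene",proj(s,[*w,z]).round())
for p in [(184,175),(178,214),(456,233)]:
  for z in (52,78):
    w=onz(m,p,z); print(p,z,w.round(),"scene top",proj(s,[*w,z]).round(),"foot",proj(s,[*w,0]).round())
a=cv2.imread("pics/scene0.png");b=cv2.imread("pics/top0.png")
cv2.imwrite("pics/z1.png",np.hstack([cv2.resize(a[250:330,170:250],None,fx=5,fy=5,interpolation=2),cv2.resize(a[110:190,340:420],None,fx=5,fy=5,interpolation=2)]))
cv2.imwrite("pics/z2.png",np.hstack([cv2.resize(b[160:260,160:260],None,fx=4,fy=4,interpolation=2),cv2.resize(b[160:260,410:510],None,fx=4,fy=4,interpolation=2)]))
E
```

```text
shelf [506. 209.] scene [264. 248.]
hl [517. 284.] scene [241. 267.]
hr [499. 136.] scene [284. 234.]
batt [ 497. -188.] scene [347. 172.]
bl [ 502. -106.] scene [332. 185.]
br [ 493. -264.] scene [360. 161.]
cone [439.  -7.] scene [332. 211.]
pinch [552.  14.] scene [295. 194.]
beak [ 523. -397.] scene [372. 133.]
blue1 [ 602. -339.] scene [345. 133.]
blue2 [ 438. -461.] scene [402. 132.]
(184, 175) 52 [574. 372.] scene top [194. 269.] foot [199. 282.]
(184, 175) 78 [568. 363.] scene top [196. 261.] foot [203. 281.]
(178, 214) 52 [465. 379.] scene top [226. 294.] foot [229. 308.]
(178, 214) 78 [460. 371.] scene top [228. 286.] foot [233. 306.]
(456, 233) 52 [ 425. -375.] scene top [395. 143.] foot [393. 156.]
(456, 233) 78 [ 422. -368.] scene top [396. 138.] foot [393. 157.]
```

View pics/z1.png

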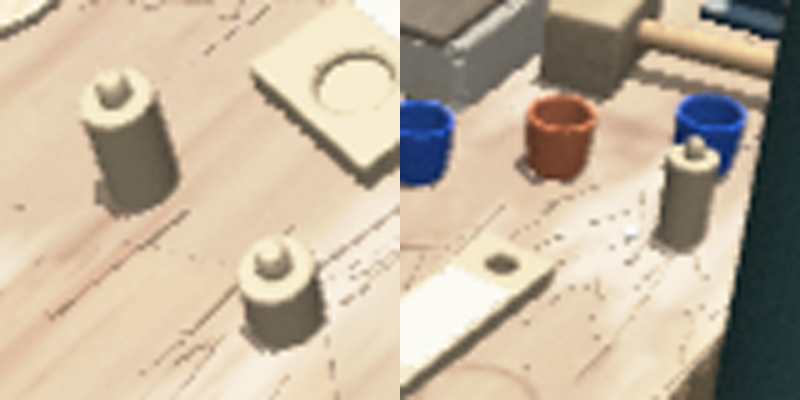

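View pics/z2.png

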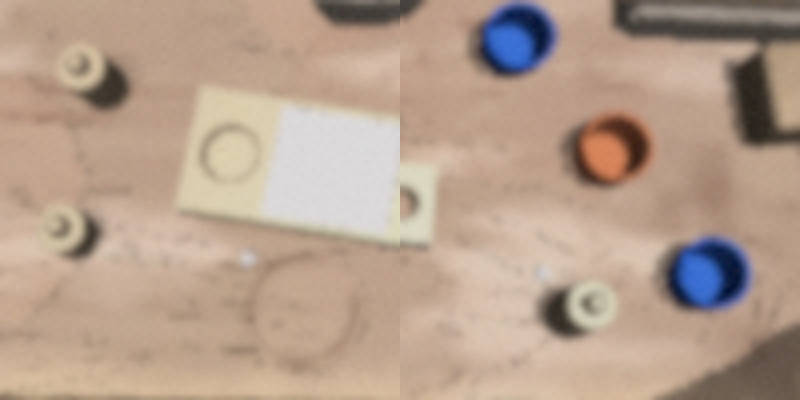

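Prop heights: the scene projections match 78 mm for the prop at about (568,363) and 52 mm for the one at about (465,379), so the second is the short prop. The third, at about (422,-368), is tall. Next I'll work out the wrist camera geometry and the move to above prop B and the beaker.

```bash
cat >> h.py <<'E'
def go(x,y,z,yaw=None,s=None):
    """print tool-frame delta from current pose; yaw = world angle (deg) of tool x"""
    s=s or robot.sense(); R=q2R(s["eef_rot"]).as_matrix(); p=np.array(s["eef_pos"])
    cur=np.degrees(np.arctan2(R[1,0],R[0,0]))
    d=R.T@(np.array([x,y,z])-p)
    print("pos",p.round(1),"yaw",cur.round(2),"tilt z",R[:,2].round(4),"slide",d.round(1), "rotz",None if yaw is None else round(-((yaw-cur+180)%360-180),2),"rows>=",np.ceil(np.linalg.norm(d)/62.5))
E
python3 - <<'E'
from h import *
s=robot.sense(); R=q2R(s["eef_rot"]).as_matrix()
m=robot.camera_model("wrist"); c=-m["R"].T@m["t"]
print("cam in tool",(R.T@(c-s["eef_pos"])).round(1)); print((m["R"]@R).round(3))
go(400,-368,330,0)
E
```

```text
cam in tool [  79.8    0.  -135.5]
[[ 0.     1.     0.001]
 [-0.95   0.    -0.312]
 [-0.312 -0.001  0.95 ]]
pos [ 299.5 -604.8  238.7] yaw 26.35 tilt z [-3.e-04  8.e-04 -1.e+00] slide [ 195.2 -167.7  -91.1] rotz 26.35 rows>= 5.0
```

Call:
arm_command(slide=[[0,0,-45],[0,0,-46],[33,-28,0],[33,-28,0],[33,-28,0],[33,-28,0],[32,-28,0],[31,-28,0],[0,0,0],[0,0,0],[0,0,0],[0,0,0]], delta_rot=[[0,0,0],[0,0,0],[0,0,0],[0,0,0],[0,0,0],[0,0,0],[0,0,0],[0,0,0],[0,0,9],[0,0,9],[0,0,8.35],[0,0,0]], hand=[0,0,0,0,0,0,0,0,0,0,0,0], newtons=50)

```text
time_s: 1.65
eef_pos: [399.7, -367.7, 330.2]
eef_rot: [-0.0, 1.0, 0.0, -0.0]
contact_force: [-0.1, 0.0, 0.1]
grip_width: 85.2
```

```bash
python3 - <<'E'
from h import *
print(robot.sense()["joint_positions"].round(2))
go(400,-368,330,0); snap("wrist","w1")
E
```

```text
[-0.79 -0.18  1.59 -0.    1.74  0.78]
pos [ 399.7 -367.7  330.2] yaw 0.04 tilt z [-2.e-04  2.e-04 -1.e+00] slide [0.3 0.3 0.2] rotz 0.04 rows>= 1.0
```

View pics/w1.png

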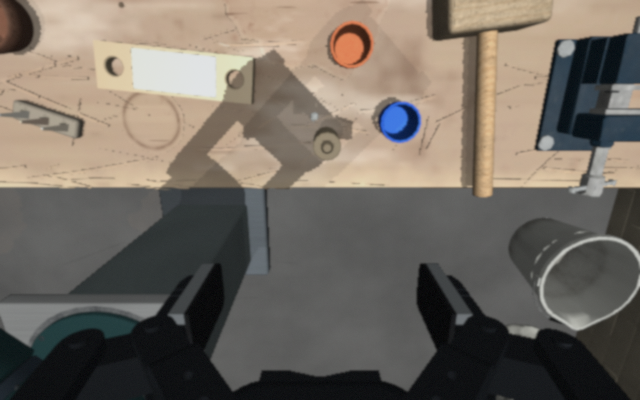

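The wrist picture shows prop B's spigot at about (327,146) and the beaker rim at about (351,44). The batt spans (95..253, 42..103), with its holes at about (116,66) and (236,79).

```bash
python3 - <<'E'
from h import *
m,im=load("w1")
c=im[115:175,295:355]
cv2.imwrite("pics/z3.png",np.hstack([cv2.resize(c,None,fx=6,fy=6,interpolation=2),cv2.resize(im[10:70,320:380],None,fx=6,fy=6,interpolation=2)]))
b=im.astype(int); mk=((b[:,:,2]-b[:,:,0]>80)&(b[:,:,2]-b[:,:,1]>50)).astype(np.uint8)
n,l,st,ce=cv2.connectedComponentsWithStats(mk)
for i in range(1,n):
    if st[i,4]>200: 
        ct=cv2.findContours((l==i).astype(np.uint8),0,1)[0][0]; e=cv2.fitEllipse(cv2.convexHull(ct)); print(st[i],ce[i],e, onz(m,e[0],46))
for p in [(327,146)]:
    print(onz(m,p,78),onz(m,p,66))
E
```

```text
[ 330   21   44   47 1184] [349.59206081  46.26858108] ((351.47601318359375, 43.93206787109375), (43.06235122680664, 47.31726837158203), 11.736002922058105) [ 528.38888962 -403.63777837]
[ 417.15307804 -375.94535334] [ 415.22242918 -376.19486849]
```

View pics/z3.png

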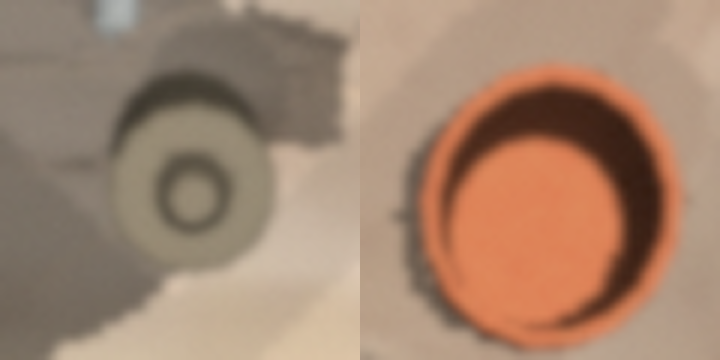

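Call:
arm_command(slide=[[15.8,8.3,0],[0,0,50],[0,0,50],[0,0,50],[0,0,50],[0,0,0],[0,0,50],[0,0,43],[0,0,0],[0,0,0],[0,0,0],[0,0,0]], delta_rot=[[0,0,9],[0,0,9],[0,0,9],[0,0,9],[0,0,9],[0,0,0],[0,0,0],[0,0,0],[0,0,0],[0,0,0],[0,0,0],[0,0,0]], hand=[0,0,0,0,0,0,0,0,0,255,255,255], newtons=20)

```text
time_s: 3.2
eef_pos: [416.1, -376.6, 38.9]
eef_rot: [0.0, 0.924, -0.382, 0.001]
contact_force: [2.7, 2.9, 16.7]
grip_width: 33.7
```

Call:
arm_command(slide=[[0,0,0],[0,0,0],[0,0,0],[0,0,0],[0,0,0],[0,0,0]], delta_rot=[[0,0,0],[0,0,0],[0,0,0],[0,0,0],[0,0,0],[0,0,0]], hand=[255,255,255,255,255,255])

```text
time_s: 3.95
eef_pos: [416.2, -376.6, 39.0]
eef_rot: [0.0, 0.924, -0.383, 0.001]
contact_force: [0.6, 1.6, 9.1]
grip_width: 33.4
```

```bash
python3 - <<'E'
from h import *
go(415.5,-376,37,-45); print(robot.sense()["grip_width"]); snap("wrist","w2")
E
```

```text
pos [ 416.2 -376.6   39. ] yaw -44.98 tilt z [ 0.0016 -0.0014 -1.    ] slide [-0.9  0.   2. ] rotz 0.02 rows>= 1.0
33.41658882673113
```

View pics/w2.png

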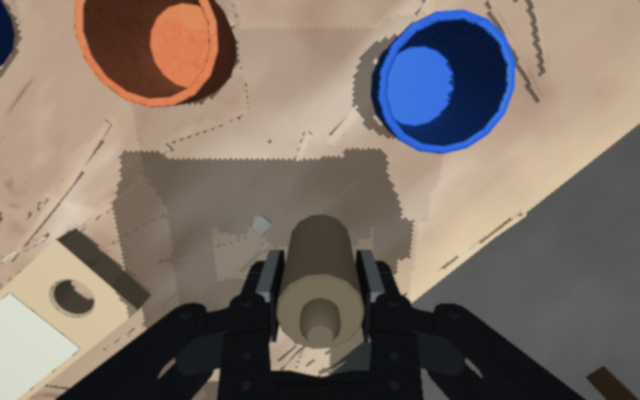

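The prop is between the pads (grip width 33.4). I'll regrip turned 90° to centre it.

Call:
arm_command(slide=[[0,0,0],[0,0,0],[0,0,0],[0,0,0],[0,0,0],[0,0,0],[0,0,0],[0,0,0],[0,0,0],[0,0,0],[0,0,0],[0,0,0]], delta_rot=[[0,0,0],[0,0,0],[0,0,0],[0,0,-10],[0,0,-10],[0,0,-10],[0,0,-10],[0,0,-10],[0,0,-10],[0,0,-10],[0,0,-10],[0,0,-10]], hand=[0,0,0,0,0,0,0,0,0,0,0,0])

```text
time_s: 5.5
eef_pos: [415.5, -376.1, 37.2]
eef_rot: [-0.0, 0.923, 0.385, -0.0]
contact_force: [-1.5, 0.0, 1.0]
grip_width: 85.1
```

Call:
arm_command(slide=[[0,0,0],[0,0,0],[0,0,0],[0,0,0],[0,0,0],[0,0,0],[0,0,0],[0,0,0]], delta_rot=[[0,0,0],[0,0,0],[0,0,0],[0,0,0],[0,0,0],[0,0,0],[0,0,0],[0,0,0]], hand=[0,255,255,255,255,255,255,255])

```text
time_s: 6.5
eef_pos: [415.5, -376.1, 37.4]
eef_rot: [-0.0, 0.924, 0.383, -0.0]
contact_force: [-1.4, 0.9, 2.9]
grip_width: 33.2
```

```bash
python3 - <<'E'
from h import *
go(415.5,-376,37,45); s=robot.sense();print(s["grip_width"],s["contact_force"]); snap("wrist","w3")
E
```

```text
pos [ 415.5 -376.1   37.4] yaw 44.99 tilt z [-0.  0. -1.] slide [ 0.1 -0.1  0.4] rotz -0.01 rows>= 1.0
33.169428912965344 [-1.4257008   0.92890695  2.85544199]
```

View pics/w3.png

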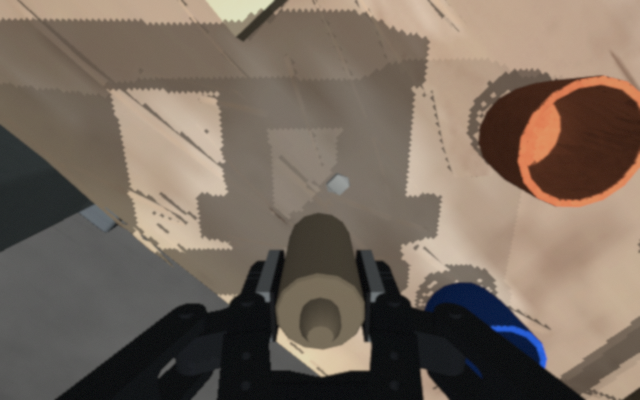

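Call:
arm_command(slide=[[0,0,0],[0,0,-53],[0,0,-53],[0,0,-53],[0,0,-53],[0,0,-51],[0,0,0]], delta_rot=[[0,0,0],[0,0,9],[0,0,9],[0,0,9],[0,0,9],[0,0,9],[0,0,0]], hand=[255,255,255,255,255,255,255], newtons=50)

```text
time_s: 7.42
eef_pos: [416.2, -376.8, 304.3]
eef_rot: [0.002, 1.0, -0.001, 0.002]
contact_force: [-0.9, 0.2, -2.8]
grip_width: 32.8
```

Call:
arm_command(slide=[[0,-56,0],[0,-56,0],[0,-56,0],[0,-56,0],[0,-56,0],[0,-56,0],[0,-56,0],[0,-56,0],[0,-56,0],[0,-56,0],[0,-26,0],[0,0,0]], delta_rot=[[0,0,0],[0,0,0],[0,0,0],[0,0,0],[0,0,0],[0,0,0],[0,0,0],[0,0,0],[0,0,0],[0,0,0],[0,0,0],[0,0,0]], hand=[255,255,255,255,255,255,255,255,255,255,255,255])

```text
time_s: 8.93
eef_pos: [415.2, 211.3, 298.6]
eef_rot: [0.0, 1.0, 0.002, -0.001]
contact_force: [0.1, -0.9, -1.8]
grip_width: 32.7
```

```bash
python3 - <<'E'
from h import *
go(420,210,300,0); s=robot.sense();print(s["grip_width"],s["contact_force"],s["joint_positions"].round(2)); snap("wrist","w4")
E
```

```text
pos [415.2 211.3 298.6] yaw 0.21 tilt z [-2.1e-03 -8.0e-04 -1.0e+00] slide [ 4.8  1.3 -1.4] rotz 0.21 rows>= 1.0
32.69507189932234 [ 0.10893729 -0.87477614 -1.77628764] [ 0.42 -0.35  1.78  0.    1.72  1.98]
```

View pics/w4.png

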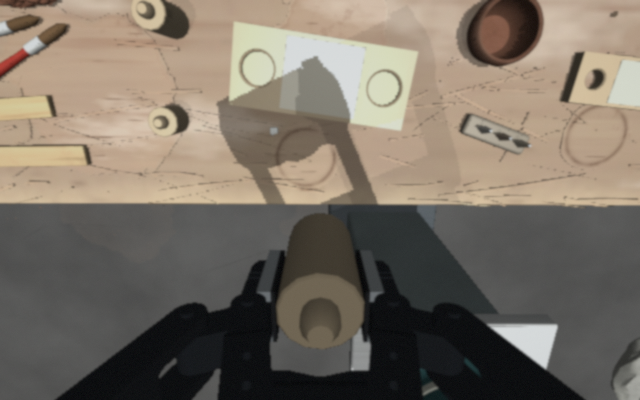

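The shelf is fully seen, corners about (234,22), (419,50), (402,130) and (229,101), with recesses at (257,68) and (384,88).

```bash
python3 - <<'E'
from h import *
m,im=load("w4")
a=cv2.resize(im[10:140,215:345],None,fx=3,fy=3,interpolation=2);b=cv2.resize(im[10:140,300:430],None,fx=3,fy=3,interpolation=2)
cv2.imwrite("pics/z4.png",np.hstack([a,b]))
print([ (onz(m,p,16)).round(1) for p in [(234,22),(419,50),(402,130),(229,101)]])
print([ (onz(m,p,16)).round(1) for p in [(257,68),(384,88)]])
E
```

```text
[array([565. , 307.3]), array([537.2,  98.4]), array([447.2, 110.6]), array([480.5, 319.7])]
[array([517.3, 284.3]), array([495.9, 135.8])]
```

View pics/z4.png

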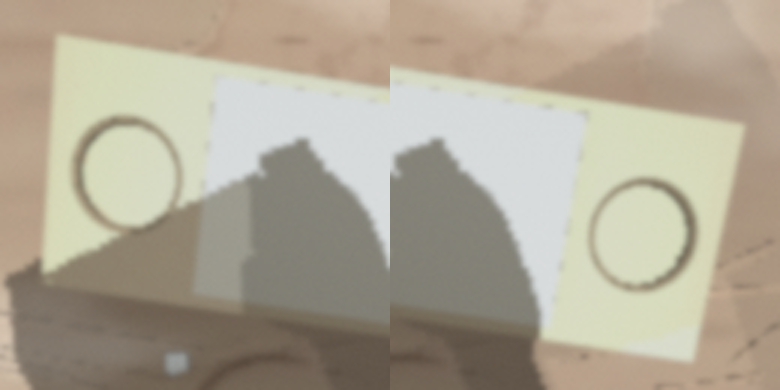

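Call:
arm_command(slide=[[20,19,40],[20,19,40],[20,19,40],[20,18,40],[0,0,40],[0,0,0],[0,0,0],[0,0,0]], delta_rot=[[0,0,0],[0,0,0],[0,0,0],[0,0,0],[0,0,0],[0,0,0],[0,0,0],[0,0,0]], hand=[255,255,255,255,255,255,255,255])

```text
time_s: 9.98
eef_pos: [496.3, 135.0, 102.3]
eef_rot: [-0.0, 1.0, 0.0, 0.001]
contact_force: [-0.0, -1.6, -1.6]
grip_width: 32.8
```

```bash
python3 - <<'E'
from h import *
go(495.6,135.6,95,0); s=robot.sense();print(s["grip_width"],s["contact_force"]); m,im=snap("wrist","w5")
E
```

```text
pos [496.3 135.  102.3] yaw 0.01 tilt z [ 2.7e-03  6.0e-04 -1.0e+00] slide [-0.7 -0.6  7.3] rotz 0.01 rows>= 1.0
32.7876140851634 [-0.04655666 -1.56171652 -1.60145889]
```

View pics/w5.png

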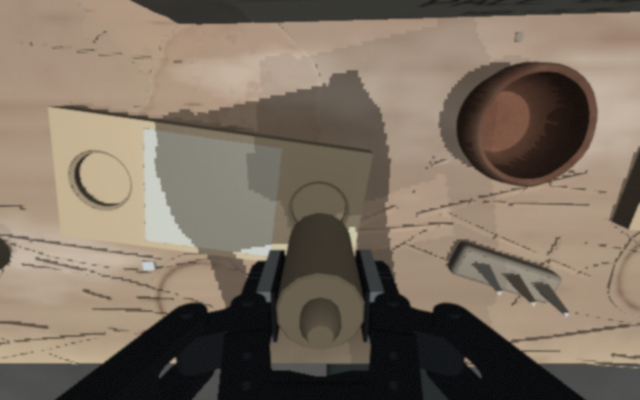

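```bash
python3 - <<'E'
from h import *
m,im=load("w5")
a=cv2.resize(im[140:220,50:150],None,fx=4,fy=4,interpolation=2);b=cv2.resize(im[160:240,270:370],None,fx=4,fy=4,interpolation=2)
cv2.imwrite("pics/z5.png",np.clip(np.hstack([a,b])*1.3,0,255))
# predicted circle of recess at est centres
for c in [(517.8,283.7),(495.6,135.6)]:
  print([proj(m,[c[0]+21.5*dx,c[1]+21.5*dy,16]).round(1) for dx,dy in [(1,0),(-1,0),(0,1),(0,-1)]])
E
```

```text
[array([ 95.1, 147.9]), array([107.8, 209.1]), array([ 70.1, 179.4]), array([133.2, 179.4])]
[array([319. , 180.5]), array([319. , 238.2]), array([288.3, 210.2]), array([349.6, 210.2])][ WARN:0@0.113] global loadsave.cpp:1063 imwrite_ Unsupported depth image for selected encoder is fallbacked to CV_8U.
```

View pics/z5.png

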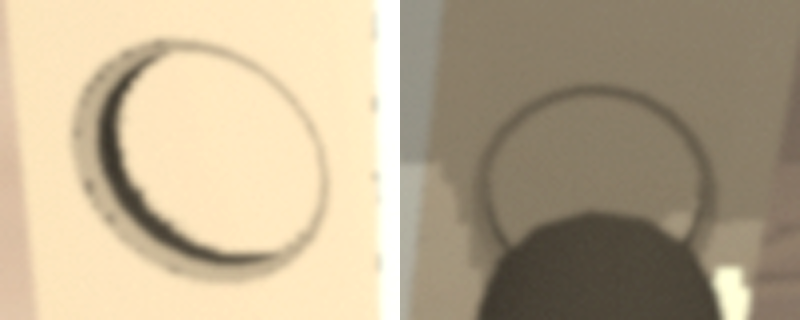

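```bash
python3 - <<'E'
from h import *
m,im=load("w5"); s=robot.sense(); p=s["eef_pos"]; R=q2R(s["eef_rot"]).as_matrix()
f=p+R@np.array([0,0,37.3])
print("foot",f, "spig", proj(m,p+R@np.array([0,0,-40.7])))
for dx,dy in [(1,0),(-1,0),(0,1),(0,-1)]:
    print("foot",proj(m,f+17*(R@[dx,-dy,0])).round(1),"shoulder",proj(m,p+R@np.array([17*dx,-17*dy,-28.7])).round(1))
cv2.imwrite("pics/z6.png",np.clip(cv2.resize(im[200:360,240:400],None,fx=3.5,fy=3.5,interpolation=2)*1.4,0,255).astype(np.uint8))
E
```

```text
foot [496.24221237 135.08557512  64.74891061] spig [319.35000865 334.48355485]
foot [319.6 210.1] shoulder [319.4 272.6]
foot [319.6 265.4] shoulder [319.4 349. ]
foot [289.4 238.5] shoulder [274.3 312.4]
foot [349.8 238.5] shoulder [364.6 312.4]
```

View pics/z6.png

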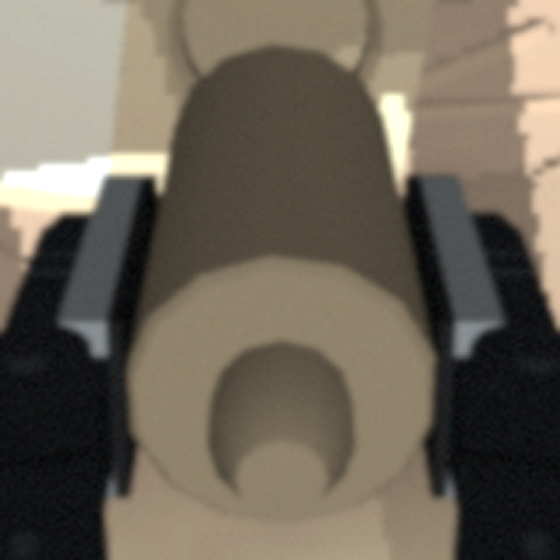

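The shoulder matches its prediction. The foot leans by under 2 mm, within the chamfer. Lowering in small steps.

Call:
arm_command(slide=[[-0.3,-0.6,20],[0,0,20],[0,0,4],[0,0,4],[0,0,4],[0,0,2],[0,0,0],[0,0,0]], delta_rot=[[0,0,0],[0,0,0],[0,0,0],[0,0,0],[0,0,0],[0,0,0],[0,0,0],[0,0,0]], hand=[255,255,255,255,255,255,255,255])

```text
time_s: 11.02
eef_pos: [495.4, 135.5, 46.5]
eef_rot: [-0.0, 1.0, -0.0, 0.0]
contact_force: [-0.8, 0.2, -0.9]
grip_width: 32.5
```

```bash
python3 - <<'E'
from h import *
go(495.6,135.6,45.3,0); s=robot.sense();print(s["grip_width"],s["contact_force"],s["torque"]); m,im=snap("wrist","w6")
cv2.imwrite("pics/z6b.png",np.clip(cv2.resize(im[160:360,190:450],None,fx=3,fy=3,interpolation=2)*1.4,0,255).astype(np.uint8))
E
```

```text
pos [495.4 135.5  46.5] yaw -0.0 tilt z [ 3.e-04  1.e-04 -1.e+00] slide [ 0.2 -0.1  1.2] rotz -0.0 rows>= 1.0
32.545034122392416 [-0.82980036  0.19827528 -0.925503  ] [ 0.03823999 -0.02254849 -0.02063861]
```

View pics/z6b.png

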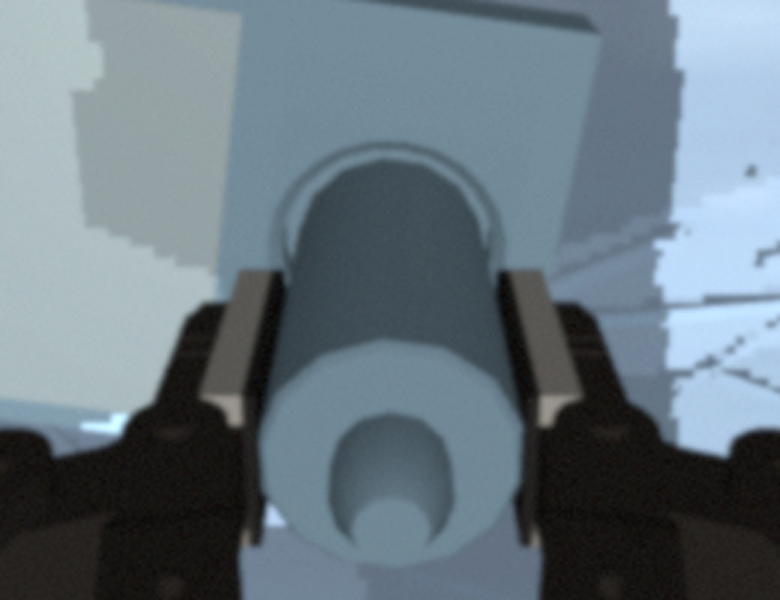

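The foot is inside the recess ring (foot z about 9, no jam force). Lower the last bit, release and rise.

Call:
arm_command(slide=[[0,0,1],[0,0,0],[0,0,0],[0,0,0],[0,0,0],[0,0,-30],[0,0,-50],[0,0,-60],[0,0,-60],[0,0,0]], delta_rot=[[0,0,0],[0,0,0],[0,0,0],[0,0,0],[0,0,0],[0,0,0],[0,0,0],[0,0,0],[0,0,0],[0,0,0]], hand=[255,255,0,0,0,0,0,0,0,0])

```text
time_s: 12.32
eef_pos: [496.5, 135.8, 250.5]
eef_rot: [-0.001, 1.0, -0.0, 0.004]
contact_force: [0.7, 0.2, -0.3]
grip_width: 85.3
```

```bash
python3 - <<'E'
from h import *
go(500,340,245,0); s=robot.sense();print(s["grip_width"],s["contact_force"]); m,im=snap("wrist","w7")
E
```

```text
pos [496.5 135.8 250.5] yaw -0.0 tilt z [ 0.0072  0.0016 -1.    ] slide [   3.5 -204.2    5.9] rotz -0.0 rows>= 4.0
85.26954209429795 [ 0.68305906  0.19828555 -0.33979004]
```

View pics/w7.png

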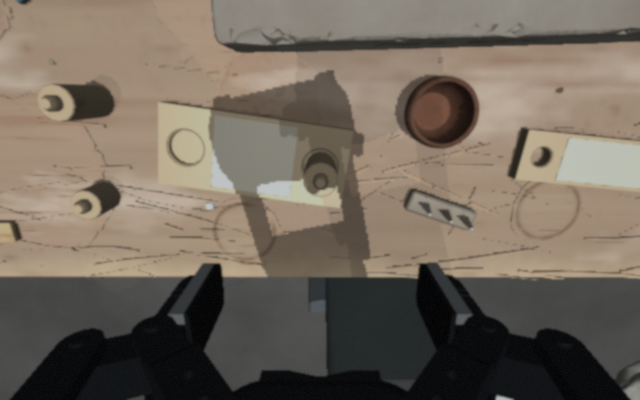

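Call:
arm_command(slide=[[1,-57,0],[1,-57,0],[1,-57,0],[1,-57,0],[0,0,0],[0,0,0]], delta_rot=[[0,0,0],[0,0,0],[0,0,0],[0,0,0],[0,0,0],[0,0,0]], hand=[0,0,0,0,0,0])

```text
time_s: 13.12
eef_pos: [499.0, 363.1, 243.8]
eef_rot: [0.001, 1.0, 0.0, -0.001]
contact_force: [-0.3, -0.5, 0.1]
grip_width: 85.6
```

```bash
python3 - <<'E'
from h import *
go(500,365,245,0); m,im=snap("wrist","w8")
E
```

```text
pos [499.  363.1 243.8] yaw 0.02 tilt z [-0.0017 -0.0014 -1.    ] slide [ 1.  -1.9 -1.2] rotz 0.02 rows>= 1.0
```

View pics/w8.png

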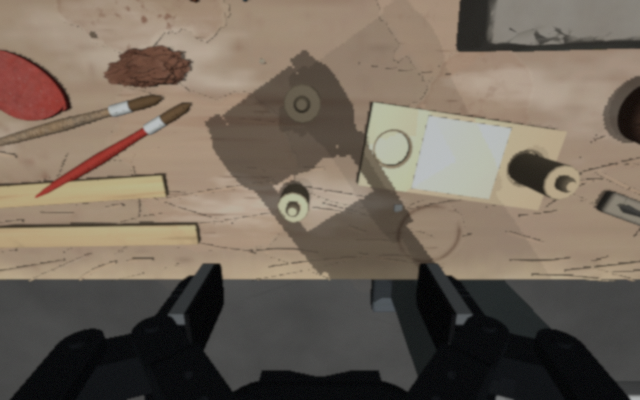

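```bash
python3 - <<'E'
from h import *
m,im=load("w8")
cv2.imwrite("pics/z7.png",np.clip(cv2.resize(im[75:135,270:330],None,fx=7,fy=7,interpolation=2)*1.5,0,255).astype(np.uint8))
print(onz(m,(302,104),66),onz(m,(302,105),78)); go(*onz(m,(302,104),66),37)
E
```

```text
[565.80310668 378.79940902] [565.47844119 378.21207063]
pos [499.2 362.6 244.4] yaw -0.03 tilt z [-0.0011 -0.001  -1.    ] slide [ 66.8 -16.5 207.3] rotz None rows>= 4.0
```

View pics/z7.png

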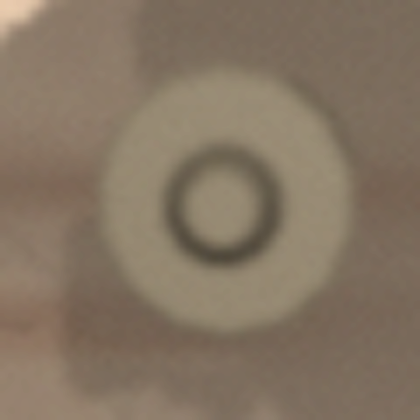

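Call:
arm_command(slide=[[22,-6,30],[22,-5,40],[22.9,-5,40],[0,0,40],[0,0,40],[0,0,17.3],[0,0,0],[0,0,0],[0,0,0],[0,0,0],[0,0,0],[0,0,0]], delta_rot=[[0,0,0],[0,0,0],[0,0,0],[0,0,0],[0,0,0],[0,0,0],[0,0,0],[0,0,0],[0,0,0],[0,0,0],[0,0,0],[0,0,0]], hand=[0,0,0,0,0,0,0,255,255,255,255,255], newtons=20)

```text
time_s: 14.68
eef_pos: [566.6, 379.8, 39.0]
eef_rot: [-0.0, 1.0, -0.0, 0.001]
contact_force: [-0.9, -0.6, 6.1]
grip_width: 33.1
```

Call:
arm_command(slide=[[0,0,0],[0,0,0],[0,0,0],[0,0,0],[0,0,0],[0,0,0],[0,0,0],[0,0,0],[0,0,0],[0,0,0],[0,0,0],[0,0,0]], delta_rot=[[0,0,0],[0,0,0],[0,0,0],[0,0,-10],[0,0,-10],[0,0,-10],[0,0,-10],[0,0,-10],[0,0,-10],[0,0,-10],[0,0,-10],[0,0,-10]], hand=[0,0,0,0,0,0,0,0,0,0,0,0])

```text
time_s: 16.18
eef_pos: [566.2, 379.4, 37.9]
eef_rot: [-0.0, 0.705, 0.709, -0.0]
contact_force: [-0.2, -1.4, -0.3]
grip_width: 85.5
```

Call:
arm_command(slide=[[0,0,0],[0,0,0],[0,0,0],[0,0,0],[0,0,0],[0,0,0],[0,0,0],[0,0,0]], delta_rot=[[0,0,0],[0,0,0],[0,0,0],[0,0,0],[0,0,0],[0,0,0],[0,0,0],[0,0,0]], hand=[0,255,255,255,255,255,255,255])

```text
time_s: 17.18
eef_pos: [566.3, 379.5, 38.1]
eef_rot: [0.0, 0.707, 0.707, 0.0]
contact_force: [0.6, -0.1, 1.0]
grip_width: 33.6
```

```bash
python3 - <<'E'
from h import *
go(516.8,284.5,130,90); s=robot.sense();print(s["grip_width"],s["contact_force"],s["time_s"])
E
```

```text
pos [566.3 379.5  38.1] yaw 89.99 tilt z [ 2.e-04  1.e-04 -1.e+00] slide [-95.  -49.4 -91.9] rotz -0.01 rows>= 3.0
33.55980447770739 [ 0.61101802 -0.05696795  0.95934897] 17.175
```

Call:
arm_command(slide=[[0,0,0],[0,0,-40],[0,0,-35],[-32,-16,0],[-32,-17,0],[-31,-16.4,0],[0,0,10],[0,0,0],[0,0,0],[0,0,0]], delta_rot=[[0,0,0],[0,0,0],[0,0,0],[0,0,0],[0,0,0],[0,0,0],[0,0,0],[0,0,0],[0,0,0],[0,0,0]], hand=[255,255,255,255,255,255,255,255,255,255], newtons=50)

```text
time_s: 18.42
eef_pos: [517.0, 285.0, 103.0]
eef_rot: [-0.0, 0.707, 0.707, -0.0]
contact_force: [0.2, -0.0, -2.4]
grip_width: 32.7
```

```bash
cat >> h.py <<'E'
def held(name,h):
    s=robot.sense(); p=s["eef_pos"]; R=q2R(s["eef_rot"]).as_matrix()
    m,im=snap("wrist",name); f=p+R@np.array([0,0,h])
    print("foot",f.round(1))
    for dx,dy in [(1,0),(-1,0),(0,1),(0,-1)]:
        print("foot",proj(m,f+17*(R@[dx,-dy,0])).round(1),"shoulder",proj(m,f+R@np.array([17*dx,-17*dy,-66])).round(1))
    return m,im,p
E
python3 - <<'E'
from h import *
go(516.8,284.5,103,90)
m,im,p=held("w9",38.1)
for a in (0,90,180,270):
    print("recess",proj(m,[516.8+21.5*np.cos(np.radians(a)),284.5+21.5*np.sin(np.radians(a)),16]).round(1))
cv2.imwrite("pics/z8.png",np.clip(cv2.resize(im[150:360,190:450],None,fx=2.8,fy=2.8,interpolation=2)*1.3,0,255).astype(np.uint8))
E
```

```text
pos [517. 285. 103.] yaw 90.02 tilt z [-1.e-04  0.e+00 -1.e+00] slide [-0.5 -0.2  0. ] rotz 0.02 rows>= 1.0
foot [517.  285.   64.9]
foot [320.4 210.1] shoulder [320.7 272.2]
foot [320.4 265.2] shoulder [320.6 348.5]
foot [290.3 238.4] shoulder [275.7 311.9]
foot [350.5 238.4] shoulder [365.6 311.9]
recess [350.6 209.7]
recess [320.  180.1]
recess [289.4 209.7]
recess [320.  237.7]
```

View pics/z8.png

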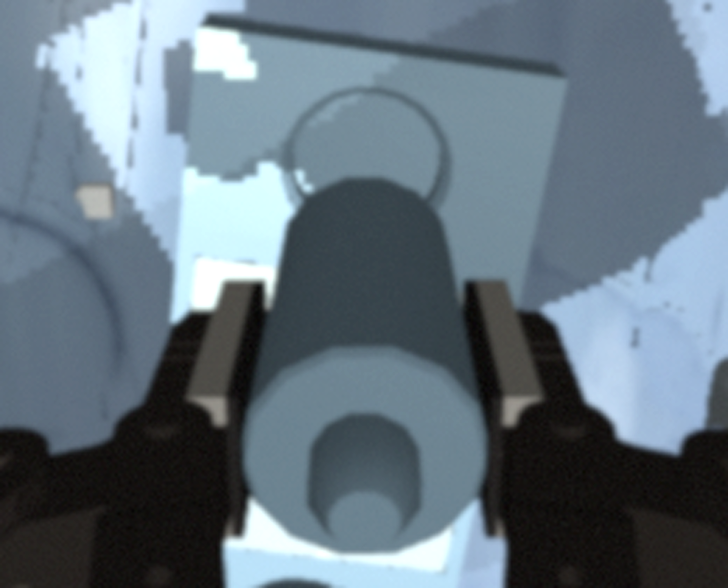

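Call:
arm_command(slide=[[-0.6,0.3,20],[0,0,20],[0,0,4],[0,0,4],[0,0,4],[0,0,3],[0,0,0],[0,0,0]], delta_rot=[[0,0,0],[0,0,0],[0,0,0],[0,0,0],[0,0,0],[0,0,0],[0,0,0],[0,0,0]], hand=[255,255,255,255,255,255,255,255])

```text
time_s: 19.48
eef_pos: [517.2, 283.9, 48.2]
eef_rot: [0.0, 0.707, 0.707, 0.0]
contact_force: [0.8, -0.6, -1.3]
grip_width: 33.0
```

```bash
python3 - <<'E'
from h import *
go(517.3,284.4,46,90); s=robot.sense(); print(s["contact_force"],s["torque"])
m,im,p=held("w10",38.1)
cv2.imwrite("pics/z9.png",np.clip(cv2.resize(im[150:360,190:450],None,fx=2.8,fy=2.8,interpolation=2)*1.3,0,255).astype(np.uint8))
E
```

```text
pos [517.2 283.9  48.2] yaw 89.99 tilt z [ 3.e-04  1.e-04 -1.e+00] slide [0.5 0.1 2.2] rotz -0.01 rows>= 1.0
[ 0.76298388 -0.62833617 -1.28346528] [ 0.03954599  0.01935459 -0.01823669]
foot [517.2 283.9  10.1]
foot [320.4 210.1] shoulder [320.6 272.2]
foot [320.3 265.2] shoulder [320.6 348.4]
foot [290.2 238.4] shoulder [275.6 311.9]
foot [350.5 238.4] shoulder [365.6 311.9]
```

View pics/z9.png

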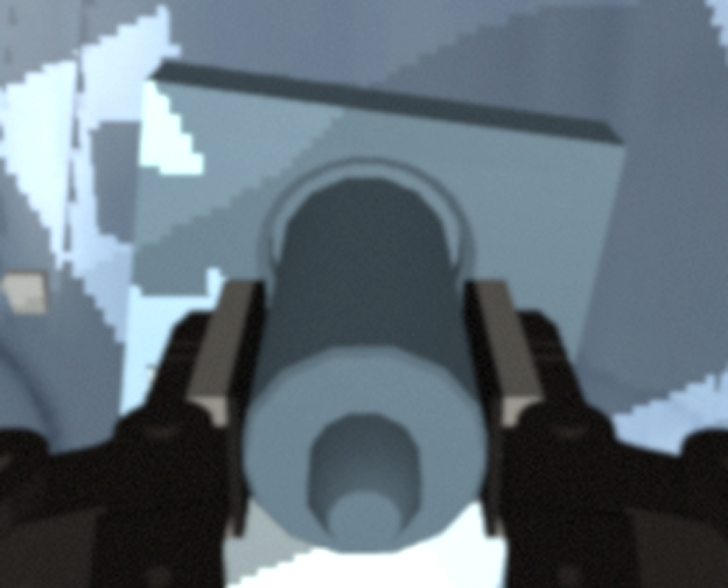

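Prop A's foot is in the recess too. Lower, release, rise, and turn to yaw 81.8 (along the shelf axis).

Call:
arm_command(slide=[[0,0,2],[0,0,0],[0,0,0],[0,0,0],[0,0,0],[0,0,-30],[0,0,-50],[0,0,-60],[0,0,-60],[0,0,0],[0,0,0]], delta_rot=[[0,0,0],[0,0,0],[0,0,0],[0,0,0],[0,0,0],[0,0,0],[0,0,0],[0,0,0],[0,0,8.2],[0,0,0],[0,0,0]], hand=[255,255,0,0,0,0,0,0,0,0,0])

```text
time_s: 20.9
eef_pos: [517.0, 283.8, 245.5]
eef_rot: [-0.0, 0.756, 0.655, -0.0]
contact_force: [-0.2, 0.3, -0.1]
grip_width: 85.3
```

```bash
python3 - <<'E'
from h import *
go(528.4,-500,245,81.8); s=robot.sense(); print(s["contact_force"])
m,im=snap("wrist","w11")
a=im[:,:,::-1]
E
```

```text
pos [517.  283.8 245.5] yaw 81.84 tilt z [-2.e-04 -1.e-04 -1.e+00] slide [-7.743e+02  1.226e+02  6.000e-01] rotz 0.04 rows>= 13.0
[-0.21913285  0.27067901 -0.10977078]
```

View pics/w11.png

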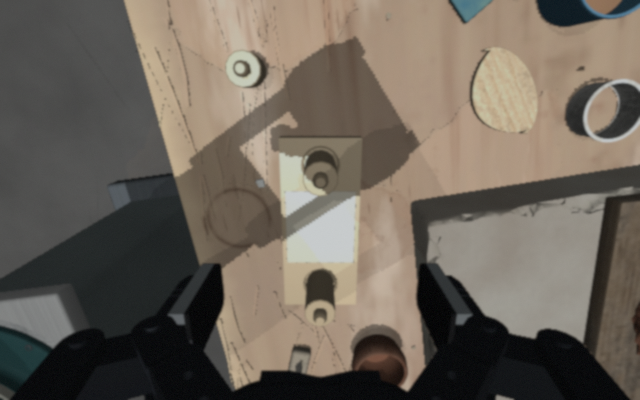

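Both tall props stand in their recesses: spigots at about (320,180) and (320,316). Measuring them.

```bash
python3 - <<'E'
from h import *
m,im=load("w11")
a=cv2.resize(im[140:200,290:350],None,fx=6,fy=6,interpolation=2);b=cv2.resize(im[280:340,290:350],None,fx=6,fy=6,interpolation=2)
cv2.imwrite("pics/z10.png",np.clip(np.hstack([a,b])*1.4,0,255).astype(np.uint8))
E
```

```text
(no output)
```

View pics/z10.png

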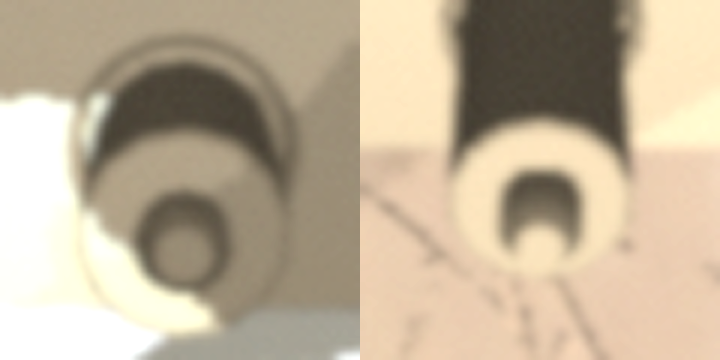

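```bash
python3 - <<'E'
from h import *
m,im=load("w11")
A=onz(m,(321,178.6),74);B=onz(m,(320,312.8),74);d=A-B
print(A,B,np.linalg.norm(d),np.degrees(np.arctan2(d[1],d[0])),(A+B)/2)
E
```

```text
[517.75528988 283.75975382] [495.64150877 135.99496111] 149.41035197905373 81.48855186962261 [506.69839932 209.87735746]
```

Call:
arm_command(slide=[[-55,6.2,0],[-55,6.2,0],[-55,6.2,0],[-55,6.2,0],[-55,6.2,0],[-55,6.2,0],[-55,6.2,0],[-55,6.2,0],[-55,6.2,0],[-55,6.2,0],[0,0,0],[0,0,0]], delta_rot=[[0,0,0],[0,0,0],[0,0,0],[0,0,0],[0,0,0],[0,0,0],[0,0,0],[0,0,0],[0,0,0],[0,0,0],[0,0,0],[0,0,0]], hand=[0,0,0,0,0,0,0,0,0,0,0,0])

```text
time_s: 22.45
eef_pos: [499.7, -269.0, 244.7]
eef_rot: [-0.001, 0.756, 0.655, -0.0]
contact_force: [-0.5, -0.6, 0.2]
grip_width: 85.6
```

```bash
python3 - <<'E'
from h import *
go(528.4,-403.6,245,81.8); s=robot.sense(); print(s["joint_positions"].round(2))
m,im=snap("wrist","w12")
E
```

```text
pos [ 499.7 -269.   244.7] yaw 81.78 tilt z [-0.0017  0.0012 -1.    ] slide [-129.1   47.6   -0.5] rotz -0.02 rows>= 3.0
[-0.54 -0.12  1.67  0.    1.59 -0.4 ]
```

View pics/w12.png

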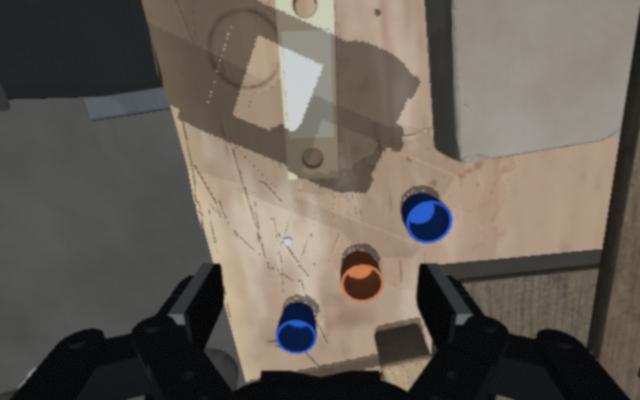

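```bash
python3 - <<'E'
from h import *
m,im=load("w12")
b=im.astype(int); mk=((b[:,:,2]-b[:,:,0]>25)&(b[:,:,2]>1.6*b[:,:,0])).astype(np.uint8); mk[:, :330]=0; mk[:240]=0; mk[320:]=0; mk[:,395:]=0
ys,xs=np.where(mk); print(xs.min(),xs.max(),ys.min(),ys.max())
cv2.imwrite("pics/z11.png",cv2.resize(im[235:310,325:400],None,fx=6,fy=6,interpolation=2))
for p in [(361,281)]: print(onz(m,p,46))
E
```

```text
340 383 251 302
[ 527.20629408 -400.84691787]
```

View pics/z11.png

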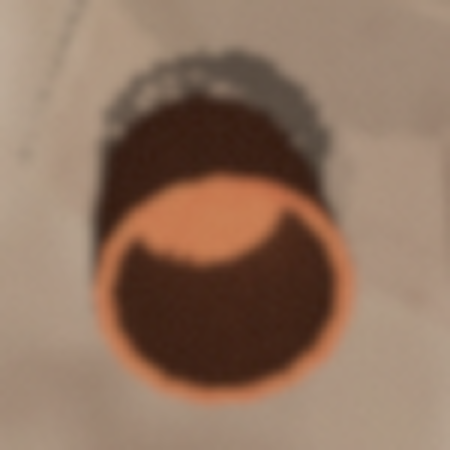

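Call:
arm_command(slide=[[-43,16,20],[-43,16,20],[-42.9,15.7,30],[0,0,50],[0,0,50],[0,0,50],[0,0,0],[0,0,0],[0,0,0],[0,0,0],[0,0,0],[0,0,0]], delta_rot=[[0,0,0],[0,0,0],[0,0,0],[0,0,0],[0,0,0],[0,0,0],[0,0,0],[0,0,0],[0,0,0],[0,0,0],[0,0,0],[0,0,0]], hand=[0,0,0,0,0,0,0,0,255,255,255,255], newtons=25)

```text
time_s: 24.0
eef_pos: [529.2, -404.2, 27.9]
eef_rot: [0.001, 0.756, 0.655, 0.0]
contact_force: [-2.9, 1.1, 9.9]
grip_width: 49.5
```

```bash
python3 - <<'E'
from h import *
go(528.4,-403.6,25,81.6); s=robot.sense(); print(s["contact_force"],s["grip_width"])
m,im=snap("wrist","w13")
E
```

```text
pos [ 529.2 -404.2   27.9] yaw 81.79 tilt z [ 0.0015 -0.0013 -1.    ] slide [ 0.5 -0.9  2.9] rotz 0.19 rows>= 1.0
[-2.91876233  1.13016626  9.93088853] 49.47088215997004
```

View pics/w13.png

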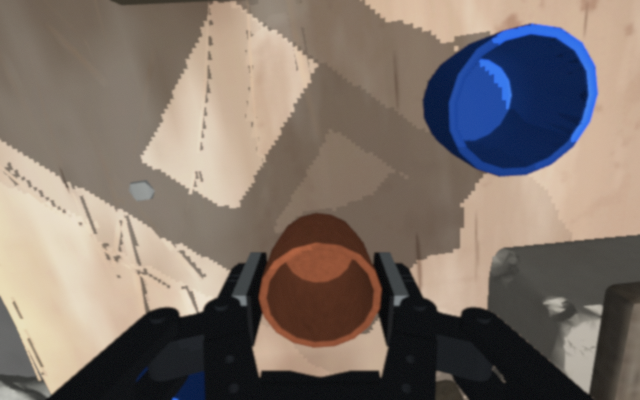

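Call:
arm_command(slide=[[0,0,0],[0,0,-30],[0,0,-50],[0,0,-50],[0,0,-50],[0,0,0]], delta_rot=[[0,0,0],[0,0,0],[0,0,0],[0,0,0],[0,0,0],[0,0,0.2]], hand=[255,255,255,255,255,255], newtons=30)

```text
time_s: 24.8
eef_pos: [529.8, -404.6, 211.6]
eef_rot: [0.004, 0.757, 0.653, 0.001]
contact_force: [-0.4, -0.1, -1.1]
grip_width: 49.1
```

Call:
arm_command(slide=[[30,-5,0],[52,-10,0],[55,-10,0],[55,-10,0],[55,-10,0],[55,-10,0],[55,-10,0],[55,-10,0],[55,-10,0],[55,-10,0],[52,-10,0],[30,-5,0]], delta_rot=[[0,0,0],[0,0,0],[0,0,0],[0,0,0],[0,0,0],[0,0,0],[0,0,0],[0,0,0],[0,0,0],[0,0,0],[0,0,0],[0,0,0]], hand=[255,255,255,255,255,255,255,255,255,255,255,255])

```text
time_s: 26.3
eef_pos: [507.5, 212.0, 205.2]
eef_rot: [-0.0, 0.757, 0.654, -0.0]
contact_force: [0.4, -0.6, -0.9]
grip_width: 49.0
```

Call:
arm_command(slide=[[0,0,0],[0,0,0]], delta_rot=[[0,0,0],[0,0,0]], hand=[255,255])

```text
time_s: 26.55
eef_pos: [508.1, 209.4, 205.5]
eef_rot: [-0.0, 0.757, 0.653, -0.0]
contact_force: [0.2, -0.2, -1.4]
grip_width: 48.9
```

```bash
python3 - <<'E'
from h import *
go(506.6,209.8,150,81.6); s=robot.sense(); print(s["contact_force"],s["grip_width"])
m,im=snap("wrist","w14")
E
```

```text
pos [508.1 209.4 205.5] yaw 81.6 tilt z [-6.e-04 -5.e-04 -1.e+00] slide [ 0.2 -1.5 55.5] rotz 0.0 rows>= 1.0
[ 0.24350995 -0.15753861 -1.3977614 ] 48.8945398910947
```

View pics/w14.png

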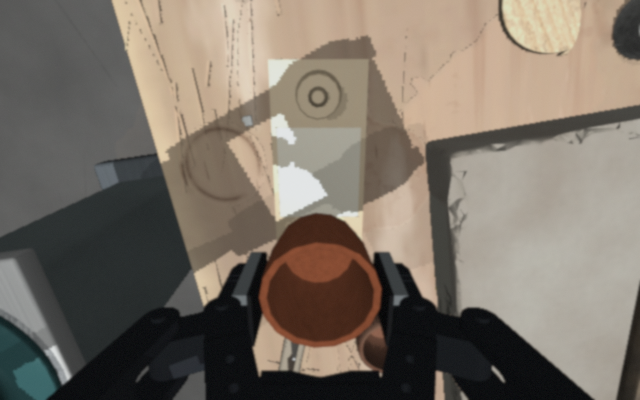

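```bash
python3 - <<'E'
from h import *
m,im=load("w14"); s=robot.sense(); p=s["eef_pos"]; R=q2R(s["eef_rot"]).as_matrix()
for px in [(321,241),(321,347),(260,294),(383,294)]:
    w=onz(m,px,p[2]+18.1); print(px,(R.T@(np.array([*w,p[2]+18.1])-p)).round(1))
go(506.6,209.8,44.5)
E
```

```text
(321, 241) [ 25.1   0.  -18.1]
(321, 347) [-24.7   0.1 -18.1]
(260, 294) [  1.6 -24.6 -18.1]
(383, 294) [  1.7  25.1 -18.1]
pos [508.2 209.1 205.7] yaw 81.56 tilt z [-4.e-04 -3.e-04 -1.e+00] slide [  0.5  -1.6 161.2] rotz None rows>= 3.0
```

Call:
arm_command(slide=[[0.5,-1.6,40],[0,0,45],[0,0,40],[0,0,20],[0,0,10],[0,0,4],[0,0,0],[0,0,1.5],[0,0,0],[0,0,0]], delta_rot=[[0,0,0],[0,0,0],[0,0,0],[0,0,0],[0,0,0],[0,0,0],[0,0,0],[0,0,0],[0,0,0],[0,0,0]], hand=[255,255,255,255,255,255,255,255,255,255])

```text
time_s: 27.85
eef_pos: [506.8, 210.6, 45.8]
eef_rot: [0.0, 0.757, 0.653, 0.0]
contact_force: [-0.2, -0.8, -0.7]
grip_width: 49.1
```

```bash
python3 - <<'E'
from h import *
go(506.6,209.8,44,81.6); s=robot.sense(); print(s["contact_force"],s["grip_width"])
E
```

```text
pos [506.8 210.6  45.8] yaw 81.59 tilt z [ 3.e-04  1.e-04 -1.e+00] slide [-0.9 -0.1  1.8] rotz -0.01 rows>= 1.0
[-0.16453789 -0.75663711 -0.68595458] 49.108665972774
```

Call:
arm_command(slide=[[-0.5,0,1.5],[0,0,0.5],[0,0,0],[0,0,0],[0,0,0],[0,0,0],[0,0,-25],[0,0,-45],[0,0,-60],[0,0,-60],[0,0,0],[0,0,0]], delta_rot=[[0,0,0],[0,0,0],[0,0,0],[0,0,0],[0,0,0],[0,0,0],[0,0,0],[0,0,0],[0,0,0],[0,0,0],[0,0,0],[0,0,0]], hand=[255,255,255,0,0,0,0,0,0,0,0,0])

```text
time_s: 29.35
eef_pos: [506.6, 210.0, 232.9]
eef_rot: [-0.0, 0.757, 0.653, -0.0]
contact_force: [-0.2, -0.3, 0.1]
grip_width: 85.2
```

```bash
python3 - <<'E'
from h import *
go(500,-270,235,81.6); s=robot.sense(); print(s["contact_force"],s["grip_width"])
m,im=snap("wrist","w15")
cv2.imwrite("pics/z12.png",cv2.resize(im[180:400,220:440],None,fx=2.7,fy=2.7,interpolation=2))
E
```

```text
pos [506.6 210.  232.9] yaw 81.59 tilt z [-3.e-04 -1.e-04 -1.e+00] slide [-475.8   63.7   -2. ] rotz -0.01 rows>= 8.0
[-0.23940975 -0.28823184  0.09331377] 85.2033604590347
```

View pics/z12.png

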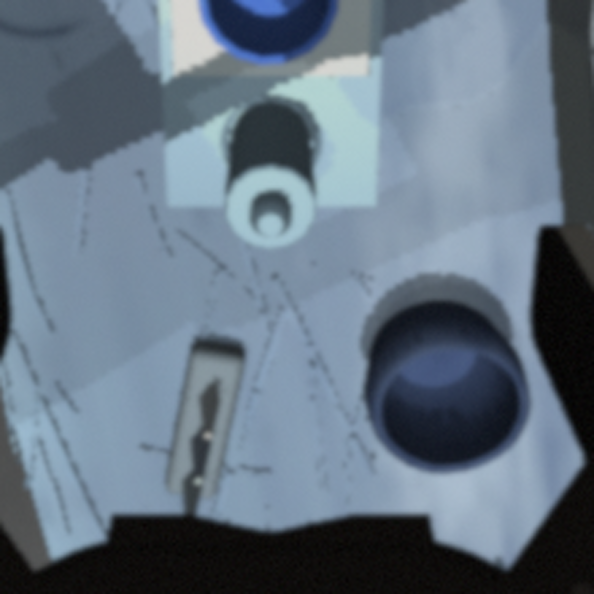

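View pics/w15.png

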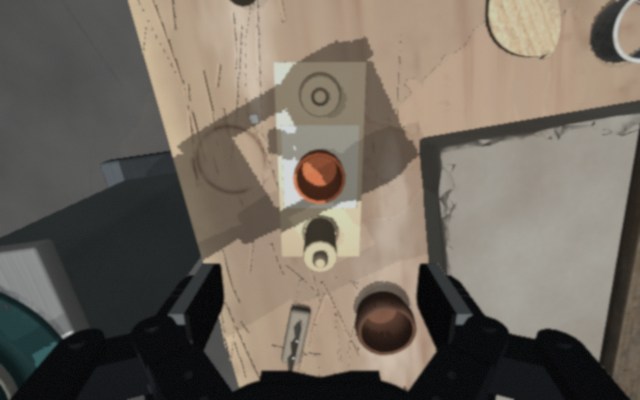

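The beaker stands upright between the props (rim at (320,176)). Now view the batt.

Call:
arm_command(slide=[[-30,6,0],[-55,7,0],[-55,7,0],[-55,7,0],[-55,7,0],[-55,7,0],[-55,7,0],[-50,6,0],[-26,4,0],[0,0,0],[0,0,0]], delta_rot=[[0,0,0],[0,0,0],[0,0,0],[0,0,0],[0,0,0],[0,0,0],[0,0,0],[0,0,0],[0,0,0],[0,0,0],[0,0,0]], hand=[0,0,0,0,0,0,0,0,0,0,0])

```text
time_s: 30.78
eef_pos: [500.1, -229.1, 232.4]
eef_rot: [-0.001, 0.757, 0.653, -0.0]
contact_force: [-0.1, 0.1, 0.9]
grip_width: 85.4
```

```bash
python3 - <<'E'
from h import *
m0,_=load("w15"); print("beaker",onz(m0,(320,176),62))
go(497,-188,100,81.6)
m,im=snap("wrist","w16")
E
```

```text
beaker [506.77748405 212.74115594]
pos [ 500.1 -229.1  232.4] yaw 81.59 tilt z [-0.0014  0.001  -1.    ] slide [ 40.1  -8.9 132.5] rotz -0.01 rows>= 3.0
```

View pics/w16.png

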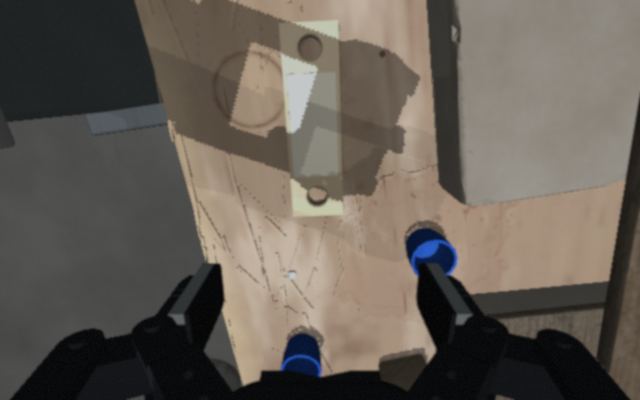

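```bash
python3 - <<'E'
from h import *
m,im=load("w16"); m0,i0=load("w15")
L=[cv2.resize(x,(250,250),interpolation=2) for x in (im[20:70,285:335],im[170:220,293:343],i0[145:207,289:351])]
cv2.imwrite("pics/z13.png",np.clip(np.hstack(L)*1.3,0,255).astype(np.uint8))
E
```

```text
(no output)
```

View pics/z13.png

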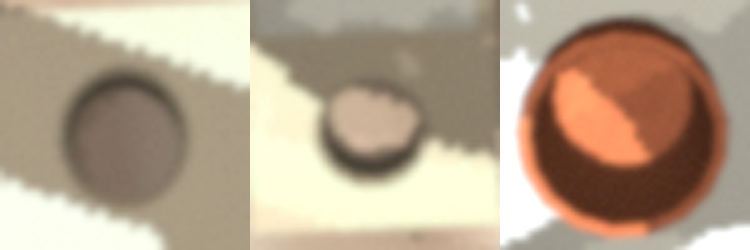

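```bash
python3 - <<'E'
from h import *
m,im=load("w16"); m0,i0=load("w15")
print("beaker",onz(m0,(319.5,178.3),62))
A=onz(m,(310,47.8),15);B=onz(m,(317.3,196.2),15);d=A-B
print(A,B,np.linalg.norm(d),np.degrees(np.arctan2(d[1],d[0])),(A+B)/2)
print([onz(m,p,15).round(1) for p in [(279,21),(341,21),(292,215),(343,215)]])
c=(A+B)/2; go(c[0],c[1],60,np.degrees(np.arctan2(d[1],d[0])))
E
```

```text
beaker [505.98844904 210.61115323]
[ 507.3989941  -110.85645254] [ 492.12538169 -259.97108441] 149.89481869613562 84.15166583841135 [ 499.76218789 -185.41376848]
[array([482.1, -83.7]), array([539.8, -92.3]), array([ 460.8, -277.7]), array([ 517.3, -286. ])]
pos [ 500.2 -228.9  232.8] yaw 81.63 tilt z [-8.e-04  6.e-04 -1.e+00] slide [ 42.8  -6.6 172.9] rotz -2.52 rows>= 3.0
```

Call:
arm_command(slide=[[21,-3.3,30],[21.8,-3.3,40],[0,0,50],[0,0,50],[0,0,35],[0,0,17.8],[0,0,0],[0,0,0],[0,0,0],[0,0,0],[0,0,0],[0,0,0]], delta_rot=[[0,0,0],[0,0,0],[0,0,-2.5],[0,0,0],[0,0,0],[0,0,0],[0,0,0],[0,0,0],[0,0,0],[0,0,0],[0,0,0],[0,0,0]], hand=[0,0,0,0,0,0,0,0,255,255,255,255], newtons=60)

```text
time_s: 32.33
eef_pos: [500.6, -186.6, 12.2]
eef_rot: [0.001, 0.743, 0.67, 0.0]
contact_force: [-3.5, 2.1, 10.9]
grip_width: 54.1
```

```bash
python3 - <<'E'
from h import *
go(499.8,-185.4,10,84.15); s=robot.sense(); print(s["contact_force"],s["grip_width"])
m,im=snap("wrist","w17")
E
```

```text
pos [ 500.6 -186.6   12.2] yaw 84.09 tilt z [ 1.4e-03 -5.0e-04 -1.0e+00] slide [ 1.2 -0.9  2.2] rotz -0.06 rows>= 1.0
[-3.54752505  2.11197452 10.88213118] 54.07348245795673
```

View pics/w17.png

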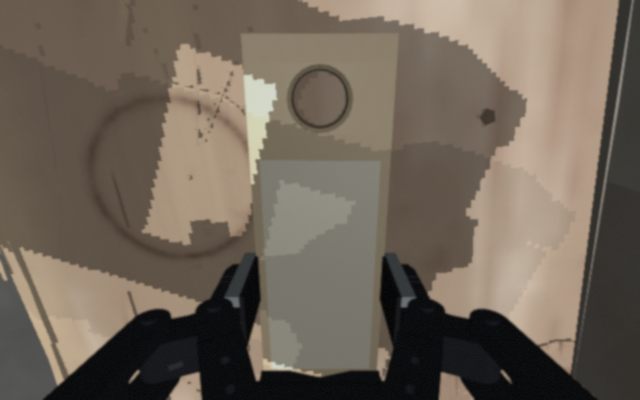

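The batt is gripped square across its middle; the near hole is at (319.5,97). Measuring the grip offset and lifting.

```bash
python3 - <<'E'
from h import *
m,im=load("w17"); s=robot.sense(); p=s["eef_pos"]; R=q2R(s["eef_rot"]).as_matrix()
cv2.imwrite("pics/z14.png",cv2.resize(im[55:140,280:360],None,fx=6,fy=6,interpolation=2))
for px in [(319.5,97.5),(241,34),(398,34)]:
    w=onz(m,px,15); print(px,(R.T@(np.array([*w,15])-p)).round(1))
E
```

```text
(319.5, 97.5) [77.  -0.4 -2.9]
(241, 34) [ 98.7 -28.4  -3. ]
(398, 34) [98.7 27.7 -2.9]
```

View pics/z14.png

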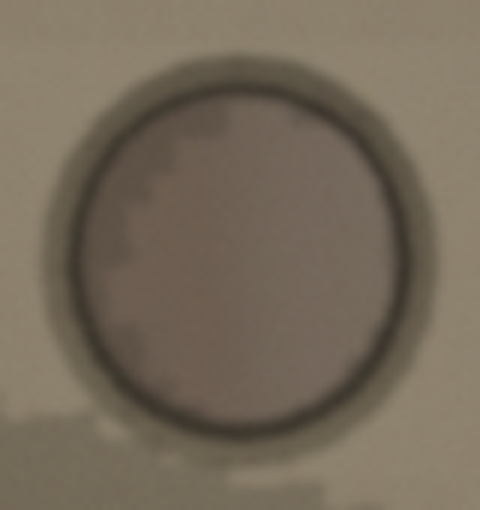

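Call:
arm_command(slide=[[0,0,0],[0,0,-25],[0,0,-50],[0,0,-50],[0,0,-50],[0,0,-40],[0,0,0],[0,0,0]], delta_rot=[[0,0,0],[0,0,0],[0,0,0],[0,0,0],[0,0,0],[0,0,0],[0,0,2.5],[0,0,0]], hand=[255,255,255,255,255,255,255,255])

```text
time_s: 33.38
eef_pos: [499.9, -186.4, 225.8]
eef_rot: [0.0, 0.757, 0.653, 0.0]
contact_force: [-0.0, 0.4, -3.4]
grip_width: 53.7
```

```bash
python3 - <<'E'
from h import *
go(506.7,209.9,200,81.6); s=robot.sense(); print(s["contact_force"],s["grip_width"],s["torque"])
m,im=snap("wrist","w18")
E
```

```text
pos [ 499.9 -186.4  225.8] yaw 81.6 tilt z [ 2.e-04 -0.e+00 -1.e+00] slide [393.  -51.2  25.8] rotz -0.0 rows>= 7.0
[-0.0443277   0.44705293 -3.4094648 ] 53.739586378290994 [ 0.01250006 -0.04997653 -0.02362882]
```

View pics/w18.png

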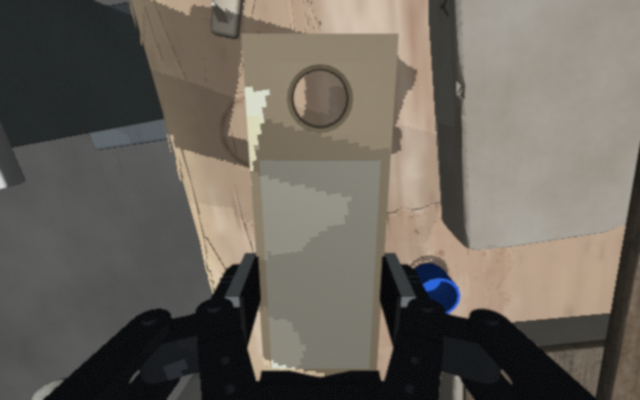

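Call:
arm_command(slide=[[25,-3,0],[45,-6,0],[52,-7,0],[52,-7,0],[52,-7,0],[52,-7,0],[52,-7,0],[40,-5,0],[21.4,-2.2,0],[0,0,40],[0,0,33],[0,0,0]], delta_rot=[[0,0,0],[0,0,0],[0,0,0],[0,0,0],[0,0,0],[0,0,0],[0,0,0],[0,0,0],[0,0,0],[0,0,0],[0,0,0],[0,0,0]], hand=[255,255,255,255,255,255,255,255,255,255,255,255])

```text
time_s: 34.92
eef_pos: [505.5, 207.4, 150.0]
eef_rot: [-0.001, 0.757, 0.653, -0.002]
contact_force: [0.6, -0.3, -2.9]
grip_width: 53.7
```

Call:
arm_command(slide=[[0,0,0],[0,0,0]], delta_rot=[[0,0,0],[0,0,0]], hand=[255,255])

```text
time_s: 35.17
eef_pos: [507.3, 208.3, 154.5]
eef_rot: [0.0, 0.757, 0.653, 0.001]
contact_force: [-0.1, -0.5, -2.8]
grip_width: 53.7
```

```bash
python3 - <<'E'
from h import *
go(506.4,208.3,100,81.6); s=robot.sense(); print(s["contact_force"],s["grip_width"],s["torque"])
m,im=snap("wrist","w19"); snap("scene","s19")
for c in [(517.5,283.9),(495.5,135.8)]: print(proj(m,[*c,86]),proj(m,[*c,74]))
E
```

```text
pos [507.3 208.3 154.5] yaw 81.59 tilt z [ 2.1e-03  7.0e-04 -1.0e+00] slide [-0.2 -1.  54.5] rotz -0.01 rows>= 1.0
[-0.12327056 -0.51139725 -2.79900876] 53.684332759503654 [-0.06084692 -0.00101075  0.01973135]
[318.4898656   95.99047733] [318.52765288  95.64604981]
[318.61597434 314.17441011] [318.6411282  304.05192417]
```

View pics/w19.png

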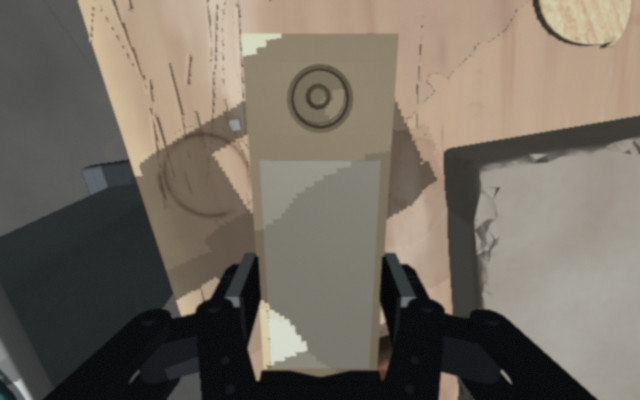

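View pics/s19.png

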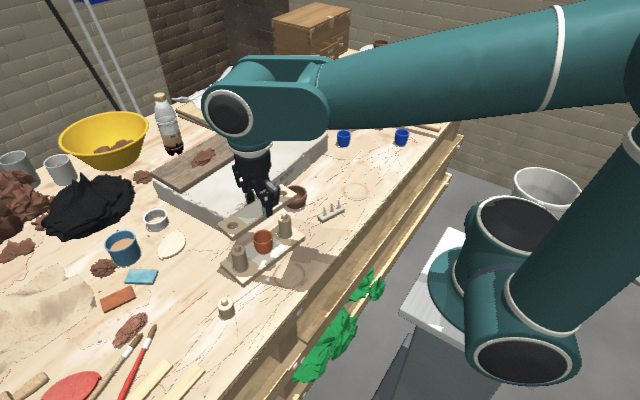

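The prop A spigot shows through the hole at (318,97) against the hole centre of (319.5,97.5), so I'll shift -1 mm in y and lower.

Call:
arm_command(slide=[[-0.2,-1,20],[0,0,20],[0,0,12],[0,0,0],[0,0,0],[0,0,0]], delta_rot=[[0,0,0],[0,0,0],[0,0,0],[0,0,0],[0,0,0],[0,0,0]], hand=[255,255,255,255,255,255])

```text
time_s: 36.02
eef_pos: [505.9, 208.3, 101.4]
eef_rot: [0.0, 0.757, 0.653, 0.0]
contact_force: [-0.6, 0.5, -3.1]
grip_width: 53.9
```

```bash
python3 - <<'E'
from h import *
go(506.4,208.3,86.2,81.6); s=robot.sense(); print(s["contact_force"],s["grip_width"],s["torque"])
m,im=snap("wrist","w20"); m2,i2=snap("scene","s20")
for c in [(517.5,283.9),(495.5,135.8)]: print(proj(m,[*c,86]),proj(m,[*c,74]))
cv2.imwrite("pics/z15.png",np.hstack([cv2.resize(im[55:140,280:360,::-1],(400,425),interpolation=2),cv2.resize(i2[180:290,210:310,::-1],(386,425),interpolation=2)]))
E
```

```text
pos [505.9 208.3 101.4] yaw 81.59 tilt z [ 1.e-03  3.e-04 -1.e+00] slide [ 0.   0.5 15.2] rotz -0.01 rows>= 1.0
[-0.64103538  0.46060832 -3.14577422] 53.86803729934852 [ 0.01379144 -0.05777634  0.03319726]
[321.4490437   97.81921489] [321.30943624  97.21550434]
[320.83609493 373.13192901] [320.76311465 357.15884415]
```

View pics/z15.png

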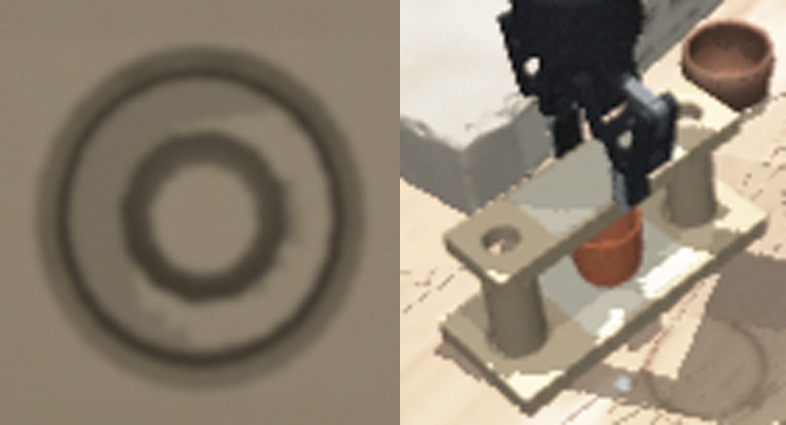

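The spigot is centred in the hole. Lowering onto the shoulders.

Call:
arm_command(slide=[[0,0,4],[0,0,4],[0,0,4],[0,0,1],[0,0,0],[0,0,0]], delta_rot=[[0,0,0],[0,0,0],[0,0,0],[0,0,0],[0,0,0],[0,0,0]], hand=[255,255,255,255,255,255])

```text
time_s: 36.88
eef_pos: [505.7, 208.3, 87.8]
eef_rot: [0.0, 0.757, 0.653, 0.0]
contact_force: [0.1, -0.2, -3.2]
grip_width: 53.4
```

```bash
python3 - <<'E'
from h import *
go(506.4,208.3,86.2,81.6); s=robot.sense(); print(s["contact_force"],s["torque"])
E
```

```text
pos [505.7 208.3  87.8] yaw 81.6 tilt z [ 2.e-04  1.e-04 -1.e+00] slide [0.1 0.7 1.6] rotz -0.0 rows>= 1.0
[ 0.10179131 -0.1677103  -3.2059515 ] [-0.01668685 -0.02058728 -0.01561174]
```

Call:
arm_command(slide=[[0,0.3,1],[0,0,0.6],[0,0,0],[0,0,0]], delta_rot=[[0,0,0],[0,0,0],[0,0,0],[0,0,0]], hand=[255,255,255,255])

```text
time_s: 37.38
eef_pos: [506.0, 208.2, 86.2]
eef_rot: [0.0, 0.757, 0.653, 0.0]
contact_force: [0.1, 0.8, -1.0]
grip_width: 54.0
```

```bash
python3 - <<'E'
from h import *
go(506.4,208.3,86.2,81.6); s=robot.sense(); print(s["contact_force"],s["torque"])
m,im=snap("wrist","w21"); m2,i2=snap("scene","s21")
cv2.imwrite("pics/z16.png",np.hstack([cv2.resize(im[55:140,280:360,::-1],(400,425),interpolation=2),cv2.resize(i2[180:290,210:310,::-1],(386,425),interpolation=2)]))
E
```

```text
pos [506.  208.2  86.2] yaw 81.6 tilt z [ 3.e-04  1.e-04 -1.e+00] slide [0.2 0.4 0. ] rotz -0.0 rows>= 1.0
[ 0.09376172  0.83443392 -0.98491451] [-0.05601735 -0.05000297  0.05837332]
```

View pics/z16.png

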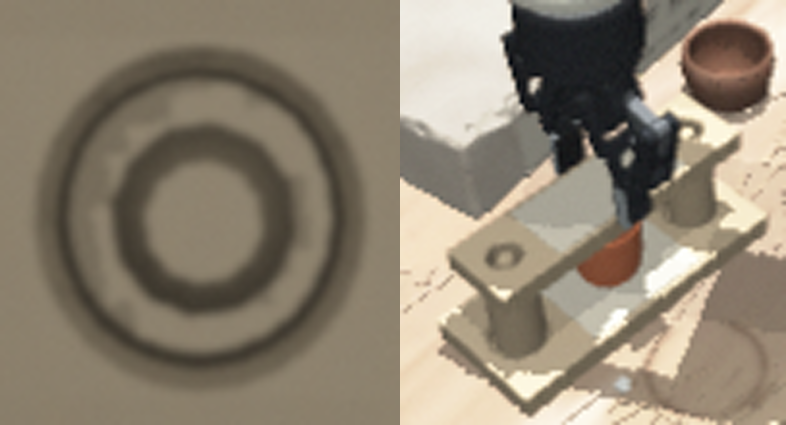

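Call:
arm_command(slide=[[0,0,0.6],[0,0,0],[0,0,0],[0,0,0],[0,0,0],[0,0,0],[0,0,-30],[0,0,-50],[0,0,-50],[0,0,-30],[0,0,0],[0,0,0]], delta_rot=[[0,0,0],[0,0,0],[0,0,0],[0,0,0],[0,0,0],[0,0,0],[0,0,0],[0,0,0],[0,0,0],[0,0,0],[0,0,0],[0,0,0]], hand=[255,255,255,0,0,0,0,0,0,0,0,0])

```text
time_s: 38.98
eef_pos: [505.7, 208.1, 244.6]
eef_rot: [-0.0, 0.757, 0.653, -0.0]
contact_force: [0.8, 0.2, -0.3]
grip_width: 85.6
```

```bash
python3 - <<'E'
from h import *
go(439,-50,245,81.6); s=robot.sense(); print(s["contact_force"],s["joint_positions"].round(2))
m,im=snap("wrist","w22")
E
```

```text
pos [505.7 208.1 244.6] yaw 81.6 tilt z [-9.e-04 -3.e-04 -1.e+00] slide [-265.1  -28.2   -0.3] rotz -0.0 rows>= 5.0
[ 0.7525597   0.190136   -0.33852823] [ 0.34 -0.17  1.71  0.    1.6   0.49]
```

View pics/w22.png

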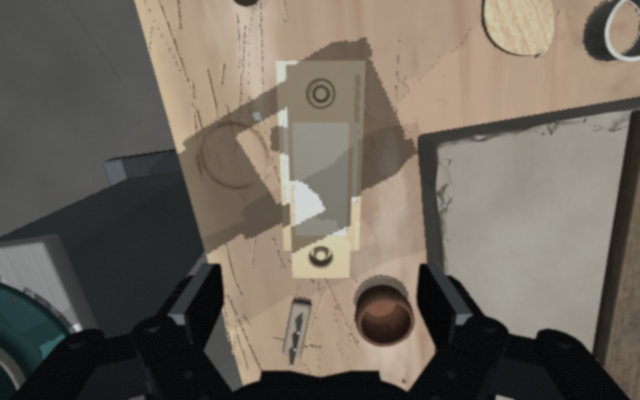

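The batt lies on both spigots, seen in both holes at (320,94) and (320,256). Now view the cone pack.

Call:
arm_command(slide=[[-30,-4,0],[-54,-6,0],[-54,-6,0],[-54,-6,0],[-50,-5,0],[-28,-1,0],[0,0,30],[0,0,0],[0,0,0]], delta_rot=[[0,0,0],[0,0,0],[0,0,0],[0,0,0],[0,0,0],[0,0,0],[0,0,0],[0,0,0],[0,0,0]], hand=[0,0,0,0,0,0,0,0,0])

```text
time_s: 40.15
eef_pos: [438.8, -54.6, 215.9]
eef_rot: [-0.0, 0.757, 0.654, -0.0]
contact_force: [0.1, -0.2, 0.6]
grip_width: 85.3
```

```bash
python3 - <<'E'
from h import *
go(439,-7,100,81.6)
m,im=snap("wrist","w23")
E
```

```text
pos [438.8 -54.6 215.9] yaw 81.62 tilt z [-3.e-04  1.e-04 -1.e+00] slide [ 47.1  -6.7 115.9] rotz 0.02 rows>= 3.0
```

View pics/w23.png

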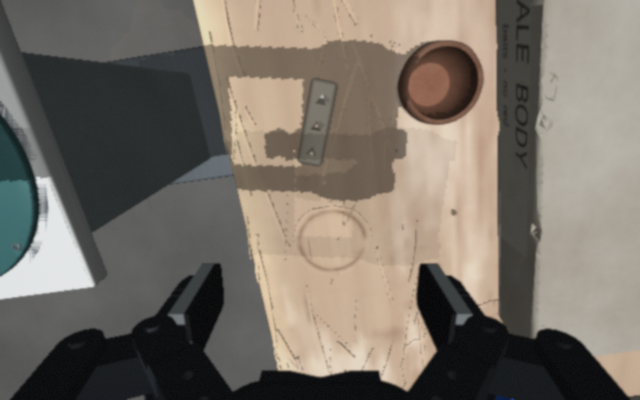

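```bash
python3 - <<'E'
from h import *
m,im=load("w23")
cv2.imwrite("pics/z17.png",np.clip(cv2.resize(im[70:175,280:360],None,fx=5,fy=5,interpolation=2)*1.4,0,255).astype(np.uint8))
E
```

```text
(no output)
```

View pics/z17.png

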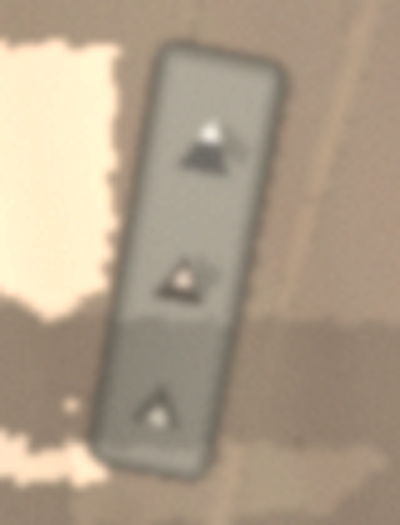

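```bash
python3 - <<'E'
from h import *
m,im=load("w23")
P=[onz(m,(280+x/5,70+y/5),14) for x,y in [(157,42),(288,62),(210,478),(91,456)]]
P=np.array(P); print(P.round(1)); 
print("L",np.linalg.norm(P[0]-P[3]),np.linalg.norm(P[1]-P[2]),"W",np.linalg.norm(P[0]-P[1]),np.linalg.norm(P[2]-P[3]))
c=P.mean(0); d=P[0]-P[3]+P[1]-P[2]; a=np.degrees(np.arctan2(d[1],d[0])); print(c,a); go(*c,10,a)
E
```

```text
[[443.6  35.4]
 [467.6  28.3]
 [441.5 -49. ]
 [418.2 -41. ]]
L 80.5318524561796 81.60687537002649 W 25.049368360581784 24.6518298262857
[442.72946888  -6.57515411] 71.44090378265388
pos [439.  -54.5 216.3] yaw 81.64 tilt z [ 5.e-04 -0.e+00 -1.e+00] slide [ 48.   -3.3 206.3] rotz 10.19 rows>= 4.0
```

Call:
arm_command(slide=[[24,-1.6,20],[24,-1.7,30],[0,0,50],[0,0,50],[0,0,36],[0,0,20.3],[0,0,0],[0,0,0],[0,0,0],[0,0,0],[0,0,0],[0,0,0]], delta_rot=[[0,0,0],[0,0,0],[0,0,5.1],[0,0,5.1],[0,0,0],[0,0,0],[0,0,0],[0,0,0],[0,0,0],[0,0,0],[0,0,0],[0,0,0]], hand=[80,80,80,80,80,80,80,80,255,255,255,255], newtons=30)

```text
time_s: 41.7
eef_pos: [443.0, -6.9, 10.2]
eef_rot: [0.0, 0.812, 0.583, 0.001]
contact_force: [-1.2, 0.2, 6.7]
grip_width: 25.4
```

```bash
python3 - <<'E'
from h import *
go(442.7,-6.6,10,71.4); s=robot.sense(); print(s["contact_force"],s["grip_width"])
m,im=snap("wrist","w24")
E
```

```text
pos [443.   -6.9  10.2] yaw 71.39 tilt z [ 0.0014 -0.     -1.    ] slide [ 0.2 -0.4  0.2] rotz -0.01 rows>= 1.0
[-1.21810157  0.23972919  6.70864319] 25.449478308118376
```

View pics/w24.png

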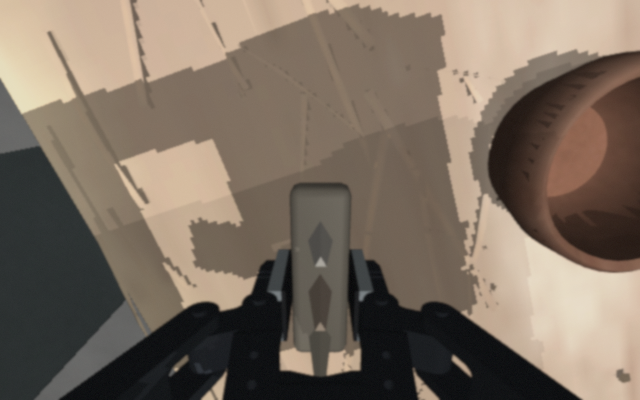

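```bash
python3 - <<'E'
from h import *
m,im=load("w24"); s=robot.sense(); p=s["eef_pos"]; R=q2R(s["eef_rot"]).as_matrix()
for px in [(321,183),(321,352)]:
    w=onz(m,px,13); print(px,(R.T@(np.array([*w,13])-p)).round(1))
# batt check from w22
m,im=load("w22")
a=cv2.resize(im[70:120,295:345],(350,350),interpolation=2);b=cv2.resize(im[230:280,295:345],(350,350),interpolation=2)
cv2.imwrite("pics/z18.png",np.hstack([a,b]))
E
```

```text
(321, 183) [43.5  0.2 -2.8]
(321, 352) [-41.8   0.3  -2.9]
```

View pics/z18.png

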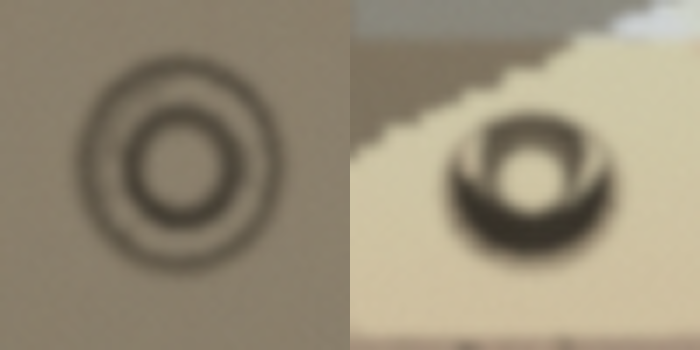

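Call:
arm_command(slide=[[0,0,0],[0,0,-25],[0,0,-50],[0,0,-50],[0,0,-50],[0,0,-35],[0,0,0],[0,0,0]], delta_rot=[[0,0,0],[0,0,0],[0,0,0],[0,0,0],[0,0,-5.1],[0,0,-5.1],[0,0,0],[0,0,0]], hand=[255,255,255,255,255,255,255,255])

```text
time_s: 42.75
eef_pos: [442.2, -6.9, 218.4]
eef_rot: [-0.0, 0.757, 0.653, -0.0]
contact_force: [-0.8, 0.2, -0.6]
grip_width: 25.0
```

```bash
python3 - <<'E'
from h import *
go(506.6,209.9,200,81.6); s=robot.sense(); print(s["contact_force"],s["grip_width"])
m,im=snap("wrist","w25")
E
```

```text
pos [442.2  -6.9 218.4] yaw 81.54 tilt z [-7.e-04  0.e+00 -1.e+00] slide [223.9  31.8  18.4] rotz -0.06 rows>= 4.0
[-0.7678984   0.20288418 -0.57971666] 25.047457331930705
```

View pics/w25.png

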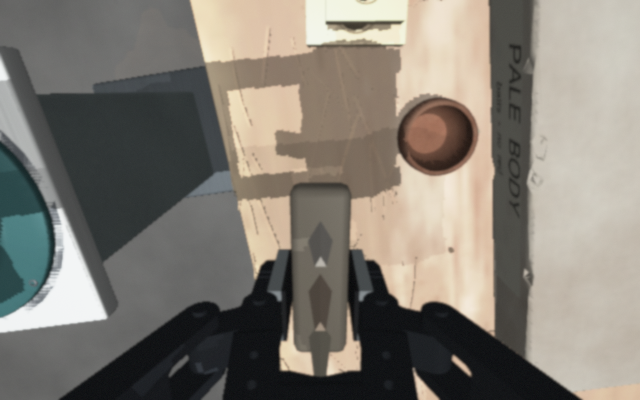

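```bash
python3 - <<'E'
from h import *
m,_=load("w22")
A=onz(m,(320.9,93.3),89);B=onz(m,(320.7,257),89);d=A-B;c=(A+B)/2
print(A,B,np.linalg.norm(d),np.degrees(np.arctan2(d[1],d[0])),c)
t=c-0.8*d/np.linalg.norm(d); print(t); go(*t,130,81.6)
E
```

```text
[517.35201414 283.9597345 ] [495.30386658 134.98689383] 150.59557784892624 81.58127421703534 [506.32794036 209.47331417]
[506.21081529 208.68193454]
pos [442.1  -6.8 218. ] yaw 81.54 tilt z [-1.5e-03  1.0e-04 -1.0e+00] slide [222.6  31.9  88. ] rotz -0.06 rows>= 4.0
```

Call:
arm_command(slide=[[25,4,0],[45,6,0],[52,7,0],[50,7,0],[35,5,0],[15.6,2.9,0],[0,0,45],[0,0,43],[0,0,0],[0,0,0],[0,0,0]], delta_rot=[[0,0,0],[0,0,0],[0,0,0],[0,0,0],[0,0,0],[0,0,0],[0,0,0],[0,0,0],[0,0,0],[0,0,0],[0,0,0]], hand=[255,255,255,255,255,255,255,255,255,255,255])

```text
time_s: 44.18
eef_pos: [507.3, 208.7, 133.3]
eef_rot: [0.0, 0.757, 0.653, 0.001]
contact_force: [-0.0, -0.2, -1.4]
grip_width: 25.1
```

```bash
python3 - <<'E'
from h import *
go(506.2,208.7,99.5,81.6); s=robot.sense(); print(s["contact_force"],s["grip_width"])
m,im=snap("wrist","w26")
E
```

```text
pos [507.3 208.7 133.3] yaw 81.57 tilt z [ 2.6e-03  9.0e-04 -1.0e+00] slide [-0.3 -1.2 33.8] rotz -0.03 rows>= 1.0
[-0.01548313 -0.16644789 -1.36630962] 25.144346414731878
```

View pics/w26.png

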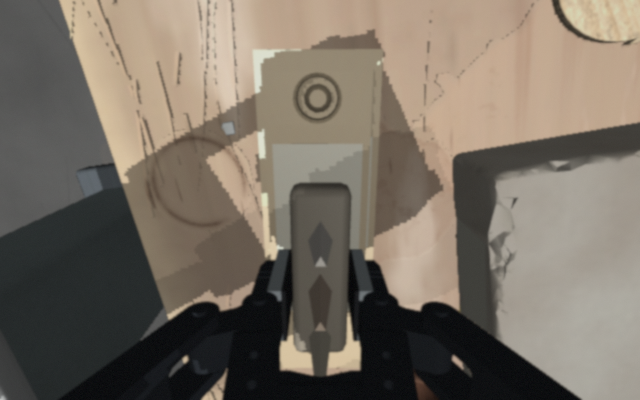

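Call:
arm_command(slide=[[-0.3,-0.6,12],[0,0,10],[0,0,6],[0,0,0],[0,0,0]], delta_rot=[[0,0,0],[0,0,0],[0,0,0],[0,0,0],[0,0,0]], hand=[255,255,255,255,255])

```text
time_s: 44.85
eef_pos: [506.0, 208.5, 103.4]
eef_rot: [0.0, 0.757, 0.653, 0.0]
contact_force: [0.9, -0.3, -0.8]
grip_width: 25.4
```

```bash
python3 - <<'E'
from h import *
go(506.2,208.7,99.2,81.6); s=robot.sense(); print(s["contact_force"],s["grip_width"])
E
```

```text
pos [506.  208.5 103.4] yaw 81.59 tilt z [ 2.e-04  1.e-04 -1.e+00] slide [0.2 0.1 4.2] rotz -0.01 rows>= 1.0
[ 0.86702396 -0.25795092 -0.77015574] 25.415373871700485
```

Call:
arm_command(slide=[[0.2,0.1,2],[0,0,1.6],[0,0,0],[0,0,0]], delta_rot=[[0,0,0],[0,0,0],[0,0,0],[0,0,0]], hand=[255,255,255,255])

```text
time_s: 45.35
eef_pos: [506.1, 208.7, 99.7]
eef_rot: [0.0, 0.757, 0.653, 0.0]
contact_force: [1.4, -0.3, -1.0]
grip_width: 25.3
```

```bash
python3 - <<'E'
from h import *
go(506.2,208.7,99.2,81.6); s=robot.sense(); print(s["contact_force"],s["grip_width"]); snap("scene","s27")
im=cv2.imread("pics/s27.png"); cv2.imwrite("pics/z19.png",cv2.resize(im[170:290,200:330],None,fx=5,fy=5,interpolation=2))
E
```

```text
pos [506.1 208.7  99.7] yaw 81.6 tilt z [ 1.e-04  1.e-04 -1.e+00] slide [0.  0.1 0.5] rotz -0.0 rows>= 1.0
[ 1.41387949 -0.30968165 -0.96142859] 25.31981977671702
```

View pics/z19.png

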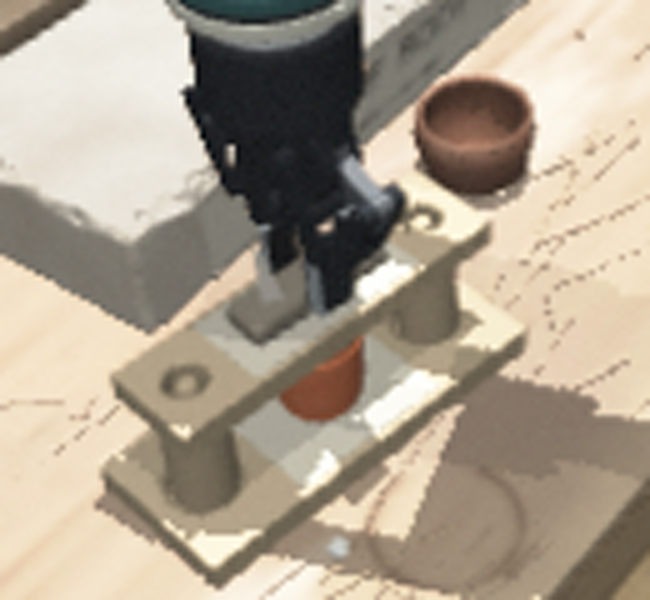

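Call:
arm_command(slide=[[0,0,0.6],[0,0,0],[0,0,0],[0,0,0],[0,0,0],[0,0,0],[0,0,-30],[0,0,-50],[0,0,-50],[0,0,-20],[0,0,0],[0,0,0]], delta_rot=[[0,0,0],[0,0,0],[0,0,0],[0,0,0],[0,0,0],[0,0,0],[0,0,0],[0,0,0],[0,0,0],[0,0,0],[0,0,0],[0,0,0]], hand=[255,255,255,60,60,60,0,0,0,0,0,0])

```text
time_s: 46.9
eef_pos: [505.7, 208.5, 247.1]
eef_rot: [-0.0, 0.757, 0.653, -0.001]
contact_force: [-0.9, 1.0, -0.5]
grip_width: 85.4
```

```bash
python3 - <<'E'
from h import *
go(506.2,208.7,99.2,81.6); s=robot.sense(); print(s["contact_force"],s["grip_width"]); snap("scene","s28"); snap("wrist","w28"); snap("top","t28")
im=cv2.imread("pics/s28.png"); w=cv2.imread("pics/w28.png")
cv2.imwrite("pics/z20.png",np.hstack([cv2.resize(im[170:290,200:330],(390,360),interpolation=2),cv2.resize(w[50:290,220:420],(300,360),interpolation=2)]))
E
```

```text
pos [505.7 208.5 247.1] yaw 81.6 tilt z [-2.1e-03 -8.0e-04 -1.0e+00] slide [  0.4   0.8 147.9] rotz -0.0 rows>= 3.0
[-0.93988164  1.04213445 -0.46124726] 85.40053127350413
```

View pics/z20.png

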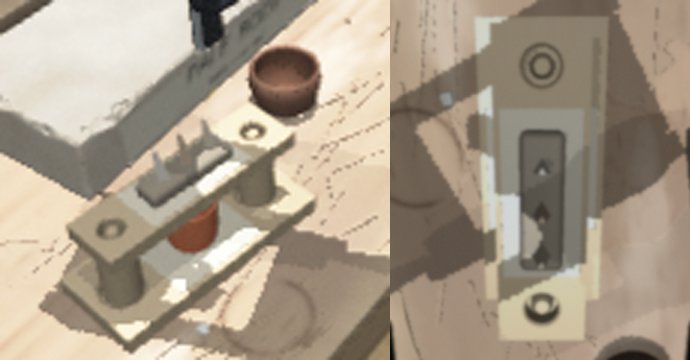

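View pics/t28.png

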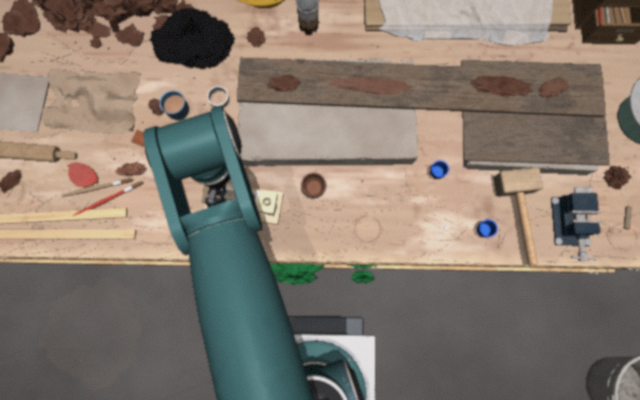

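```bash
python3 - <<'E'
from h import *
m,_=load("w28")
a=onz(m,(321.3,136.7),102);b=onz(m,(321.3,230),102);print(a,b,(a+b)/2,np.linalg.norm(a-b))
robot.job_done(); print("done",robot.sense()["time_s"])
E
```

```text
[512.44221758 250.48879782] [500.32421104 167.66868726] [506.38321431 209.07874254] 83.70195215372243
the job is handed in; nothing more can be done
the job is handed in; nothing more can be done
```

The test firing is built and handed in, at about 47 s of the 120 s limit.

- **Props:** I seated both tall props in the shelf recesses. I measured their shoulders 149.4 mm apart against the 150 mm expected.
- **Beaker:** The terracotta beaker stands upright between the props, its rim centre at (506.0, 210.6). The midpoint between the props is (506.7, 209.9), so it is within about 1 mm.
- **Batt:** It rests on both props, and each spigot shows through its hole. At the height a level batt should sit, its holes measured 150.6 mm apart. Its axis is at 81.6°, the same as the shelf.
- **Cone pack:** It lies lengthwise on the batt with its cones standing. Its centre measured (506.4, 209.1) against the batt middle of (506.3, 209.5), less than 1 mm off.

The gripper was open and clear above the stack at hand-in. The short prop, pinch pot and both blue beakers were never gripped or touched. The short prop was out of sight under the arm in the last top view, so I did not see it again at the end.

Nothing failed. The foot of each tall prop appeared about 2 mm off its predicted place while held. Both still went into their recesses without jamming.

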